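# Seat a thread comb in a stage lead screw

### The job

Take the coarse-toothed thread comb by its tab, lay it flat on the ledge beside the lead screw and slide it teeth first into the thread near the middle of the screw, feeling along for the grooves, until its straight shoulder is fully home on the crests along its whole width. Press it home lightly, with about 10 N, for about a second to check that it sits flat and square, then let go and leave it seated there. Be gentle: never press the comb against the screw with more than about 20 N, and leave the fine comb and everything else where they are.

Things in the scene. Friction and masses are not known exactly. Their poses are not given: they have to be found in the camera images.
- coarse_tab (a point): Middle of the coarse comb's upright black plastic tab, the part to grasp: 12 mm thick along x, 32 mm wide along y, standing from 6 to 58 mm above the comb's underside; this point is 32 mm above the underside. The comb's x points from the tab to the teeth, z up.
- coarse_teeth (a point): Middle of the coarse comb's straight shoulder (the edge between its teeth), half-way through the plate: 32 mm ahead (+x) of the tab's middle, 3 mm above the underside. 5 teeth at 10 mm pitch, one on the middle line, stand 4.6 mm out along +x, 4.2 mm wide at the root, 2.3 mm at the tip. Same axes as the comb.
- coarse: The whole coarse comb, 0.15 to 0.27 kg: a flat steel plate 6 mm thick lying on its face, 60 mm wide (y), reaching from 24 mm behind the tab's middle to the shoulder 32 mm ahead. Origin under the tab's middle, on the underside; same axes. Told from the fine comb by its 5 long teeth.
- screw_mid (a point): Middle of the steel lead screw's axis, 35 mm above the table. y runs along the screw, x across it away from the ledge, z up. Crest diameter 30 mm, root 19 mm, pitch 10 mm, thread 62 mm to either side; crests 4.4 mm wide, grooves 5.6 mm at the mouth, flanks 12 degrees; a seated tooth has about 0.6 mm play each side. The screw neither turns nor slides.
- crest_line (a point): Point on the line of thread crests nearest the ledge, 15 mm before screw_mid at axis height, same axes: the comb is home when its shoulder (coarse_teeth) is here in x and z; with tooth tips on crests it stops up to 4.6 mm short. Where along y the grooves lie is not given: the screw was left turned anyhow, so the nearest groove may lie some mm to either side, up to 5; search by feel or sight.
- ledge_mid (a point): Middle of the top face of the flat steel ledge beside the screw, 32 mm above the table; a comb lying on it is level with the screw's axis. 85 mm deep in x (this point is 60.5 mm before screw_mid; the ledge ends 18 mm before it), 125 mm long in y. Same axes as the rig.
- rig: The fixed rig: base plate, screw and two bearing blocks, with the fixed ledge on it. Origin on the table under screw_mid, same axes. Base plate 230 mm long in y, 10 mm high. The blocks, 46 mm deep in x and centred on the axis, stand 82 to 104 mm to either side of the middle, 60 mm high with their bolts.
- fine_tab (a point): Middle of the tab of the fine comb: same plate and tab as the coarse comb but 9 short teeth at 6 mm pitch. Not to be used or moved.
- dish: Shallow glass dish, 90 mm across, 15 mm high; origin under its middle. Leave alone.
- objective: Steel microscope objective standing on the table, 34 mm across, 46 mm high; origin under its middle. Leave alone.
- driver: Screwdriver lying on the table. Leave alone.
- jar: Amber glass jar, 56 mm across, 75 mm high; origin under its middle. Leave alone.
- collar: Dark steel collar, 38 mm across, 16 mm high; origin under its middle. Leave alone.
- slidebox: White slide box 85 x 60 x 35 mm; origin under its middle. Leave alone.
Things that resemble listed ones, but are neither listed nor needed, are in the scene too. Leave any pink or yellow look-alike of the coarse alone.

How it is judged (in metres and radians):
On the way:
1. The coarse comb is pressed home in the thread, flat and square, pressing on the screw with at least 1.5 N (x of coarse_teeth in the frame of screw_mid between -0.0166 and -0.012 m and y of coarse_teeth in the frame of screw_mid between -0.025 and 0.025 m and z of coarse_teeth in the frame of screw_mid between -0.002 and 0.002 m and angle between the y axis of coarse_teeth and the y axis of screw_mid, either way round below 0.035 rad and angle between coarse_teeth's own z axis and vertical below 0.035 rad and contact force between coarse and rig above 1.5 N), for 0.3 s.
At the end, for the whole second after the job is handed in: The coarse comb lies released and still on the ledge with its teeth in the thread: shoulder within 1.6 mm of the crests, middle within 25 mm of the screw's middle, level with the axis within 2 mm, square to the screw and flat within 2 degrees (x of coarse_teeth in the frame of screw_mid between -0.0166 and -0.012 m and y of coarse_teeth in the frame of screw_mid between -0.025 and 0.025 m and z of coarse_teeth in the frame of screw_mid between -0.002 and 0.002 m and angle between the y axis of coarse_teeth and the y axis of screw_mid, either way round below 0.035 rad and angle between coarse_teeth's own z axis and vertical below 0.035 rad and linear speed of coarse below 0.01 m/s); the robot touches nothing.
It fails at once if the comb is pressed against the screw with more than 30 N (contact force between coarse and rig above 30 N).
It fails at once if the fine comb or another bystander is moved more than 15 mm (distance of any of fine_tab, dish, objective, driver, jar, collar, slidebox from where it was at the start of the episode above 0.015 m).
It also fails if it takes over 72 s, if anything falls off the work surface, if the arm or the gripper's body presses on something with over 40 N, if the wrist force passes 120 N, or if a joint passes its speed limit or range.

### The arm

A 6-joint arm with a two-finger parallel gripper is mounted at the origin on the work surface. World frame = base frame: x ahead of the robot, y to its left, z up, the work surface at z = 0. Lengths are in m, angles in degrees, forces in N, time in s.
With the tool pointing down it reaches from about 0.375 to 0.9 m from the base axis. Payload 3.1 kg.
Tool frame: the origin (TCP) lies on the centre line of the jaws, within the pads' length; the fingertips stand 8 mm ahead of it and the grasp point (between the pads) lies 11 mm behind it; z points along the fingers, x is the direction in which the jaws open and shut, and the axes are right-handed (so a half turn about z gives the same grasp; the last joint's range is limited). The gripper opens to 87 mm and grips with 3 to 60 N. Pads are 19 mm wide; open, the fingers measure 117 mm over their backs; the gripper's body (75 mm by 190 mm) begins 51 mm behind the grasp point.
Start: joints at [-83.279, 30.224, 82.088, -0, 67.689, -10.227], TCP at [0.182, -0.598, 0.193] pointing down, gripper open.
Joint ranges: [-176.69, 176.69], [-43.24, 126.21], [12.49, 139.97], [-82, 262], [0, 151.66], [-163.58, 163.58]. Speed limits (degrees/s): [159.86, 159.86, 180, 180, 180, 180].

### API

Orientations are given as [roll, pitch, yaw] about the fixed x, y, z axes, in that order (R = Rz(yaw) Ry(pitch) Rx(roll)).
In Python, from plant import robot gives the robot as it stands.
- The arm moves only by the tool step_arm, never from a script. Its argument "moves" is one flat list of numbers, 5 for each row, row after row: the shift along the tool's x, y, z in cm, then the turn about the tool's z in degrees, then the finger opening in cm, from 0 to 8.7. A call has 1 to 5 rows; each row is the pose to reach, as a shift and turn from the pose measured when the call began, along the tool's axes at that moment; what a row does not reach only later rows make up. A row lasts 1/8 s, in which the tool goes at most 62.5 mm and 10.7 degrees, less where a joint would pass 70% of its speed; a pose out of reach is approached as far as the arm can. A call with a gripper value outside its range is refused whole. The fingers move at their own pace and stop on an object; "grip_force" is the grip in N (left out, the last holds). Time passes only in rows, so rows that repeat a pose let the fingers close. It gives the time, the measured TCP pose, the force and the opening at its end, in the units of the state.
- robot.sense(): the state, without advancing time (a new reading comes with each control period).
- robot.capture(name): name is "side" or "top" or "wrist"; returns a dict with "image" (400x640x3 uint8, red, green, blue), "fov_y" (degrees; the focal length in pixels is half the picture's height over the tangent of half this angle, whatever the lens; pixels are square), "cx", "cy" (the principal point, pixels), "position" and "orientation" of the camera in the world; the wrist camera has in their place "mount" (4x4, takes a point from camera to tool coordinates, whose origin is the TCP and whose axes are the tool frame's). Camera axes: x right, y up, looking along -z (the intrinsics and any distortion apply to the point x, -y, -z); pixel columns grow to the right and rows downward; lengths in m; the calibration is good to about 2 mm. A picture is of the moment at which its call begins: read the wrist's pose just before it. There is no depth.
- robot.finish_job(): hands the job in, once; it reports no verdict.
The state is a dict: "time": time; "joint_pos": joint angles; "joint_vel": joint speeds; "tau": joint torques, N m; "eef_pos": TCP position; "eef_rot": TCP orientation; "force": force on the tool from outside, world axes, zero at the start; "moment": the same for the moment, N m; "finger_gap": finger opening in m.
Only numpy, scipy, OpenCV 4.12 (cv2) and the standard library are available. Lean on these libraries where they do the work, as an engineer would, in place of code of your own. Each camera call takes 0.05 s, during which the arm holds its last target.

## Working session

There is one attempt and no reset: what is moved stays moved. The work goes in short steps, Python scripts to look and compute and a tool call to move; the robot and the scene stay as the last step left them, time stands still between calls to the robot, and variables do not carry over. Pictures are saved under pics/ and viewed, and the job is handed in when it is done.

Besides the shell and the picture viewer there is one more tool, called as name(argument=value, ...) on one line, values as JSON. step_arm: Moves the arm, as the interface text tells. Its arguments: {"type":"object","properties":{"moves":{"type":"array"},"grip_force":{"type":"number"}},"required":["moves"]}

```bash
mkdir -p pics; ls
cat > h.py <<'E'
import numpy as np, cv2, pickle
from plant import robot
from scipy.spatial.transform import Rotation as R
def snap(n,tag):
    s=robot.sense(); c=robot.capture(n); c['s']=s
    pickle.dump(c,open(f'pics/{tag}.pkl','wb'))
    cv2.imwrite(f'pics/{tag}.png',c['image'][:,:,::-1]); return c
E
python3 - <<'E'
from h import *
for n in('side','top','wrist'):
    c=snap(n,n+'0'); print(n,{k:v for k,v in c.items() if k not in('image','s')})
print(robot.sense())
E
```

```text
pics
side {'fov_y': 53.11792880710897, 'cx': 324.18456778869944, 'cy': 199.29026823927708, 'position': array([0.18889953, 0.80642076, 0.66653276]), 'orientation': array([  55.0199012 ,    0.95286348, -156.50317598])}
top {'fov_y': 55.698824197711424, 'cx': 319.275938662256, 'cy': 198.1851222934287, 'position': array([0.42441237, 0.00689576, 1.33926598]), 'orientation': array([  7.03440028,   0.48997131, -88.37746036])}
wrist {'fov_y': 60.11805925067791, 'cx': 323.9703544003237, 'cy': 201.16619257389678, 'mount': array([[ 9.99999865e-01,  2.11447137e-04,  4.74752448e-04,
         9.27794737e-04],
       [ 3.25941902e-04, -9.66674067e-01, -2.56010041e-01,
        -6.91310825e-02],
       [ 4.04798290e-04,  2.56010161e-01, -9.66674006e-01,
        -1.92151293e-01],
       [ 0.00000000e+00,  0.00000000e+00,  0.00000000e+00,
         1.00000000e+00]])}
{'time': 0.15, 'joint_pos': array([-8.32799794e+01,  3.02688956e+01,  8.21402726e+01,  8.22134930e-04,
        6.76886272e+01, -1.02280899e+01]), 'joint_vel': array([-0.05401874, -0.15667566, -0.14204827, -0.01059047, -0.06685908,
        0.01624524]), 'tau': array([ 6.24149743e-04, -4.40429771e+01, -1.76842135e+01,  6.33592810e-02,
        5.52171317e-02, -9.49717514e-05]), 'eef_pos': array([ 0.18214197, -0.597227  ,  0.19176909]), 'eef_rot': array([-1.79981887e+02,  9.61063884e-02, -7.30521871e+01]), 'force': array([-0.28050751, -0.1295202 ,  0.71834625]), 'moment': array([-0.00206585,  0.00501517,  0.06128709]), 'finger_gap': 0.0872656100105021}
```

View pics/top0.png

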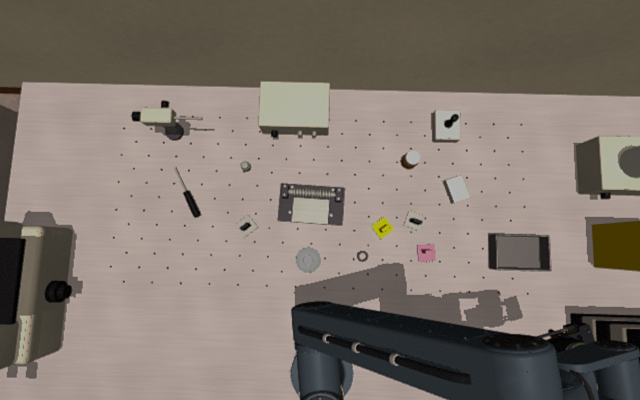

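View pics/side0.png

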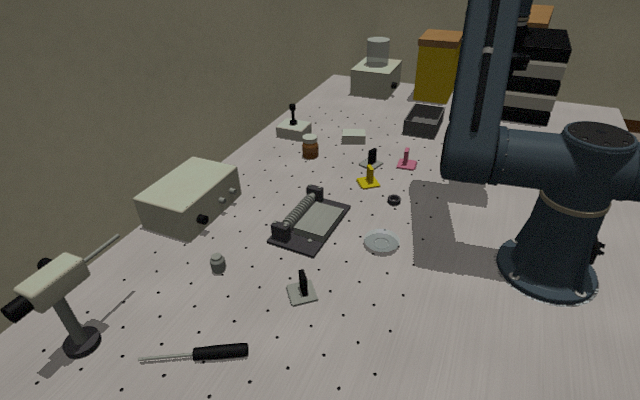

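View pics/wrist0.png

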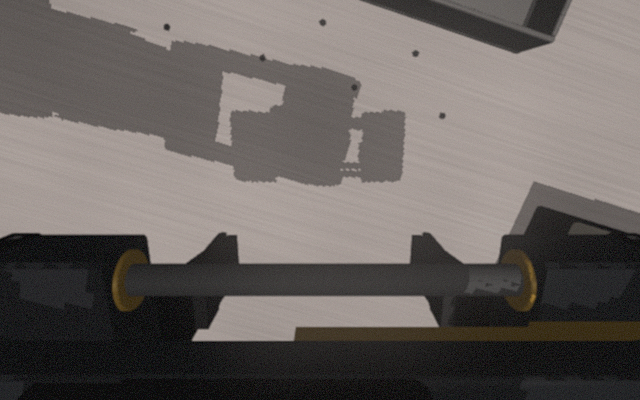

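The top view shows four comb-like things: steel with black tab at (248,226) and (414,220), yellow at (382,228), pink at (426,252). The rig is at (311,203). I'll crop both steel ones in the top and side views.

Run:
```python
from h import *
t=cv2.imread('pics/top0.png'); s=cv2.imread('pics/side0.png')
f=lambda im,x,y,w=25:cv2.resize(im[y-w:y+w,x-w:x+w],(390,290) if 0 else (380,380),interpolation=cv2.INTER_CUBIC)
a=np.hstack([f(t,248,226),f(t,414,220)]);cv2.imwrite('pics/c1.png',a)
a=np.hstack([f(s,302,290),f(s,372,160)]);cv2.imwrite('pics/c2.png',a)
cv2.imwrite('pics/c3.png',cv2.resize(t[170:240,265:360],(790,582),interpolation=cv2.INTER_CUBIC))
```

```text
(no output)
```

View pics/c1.png

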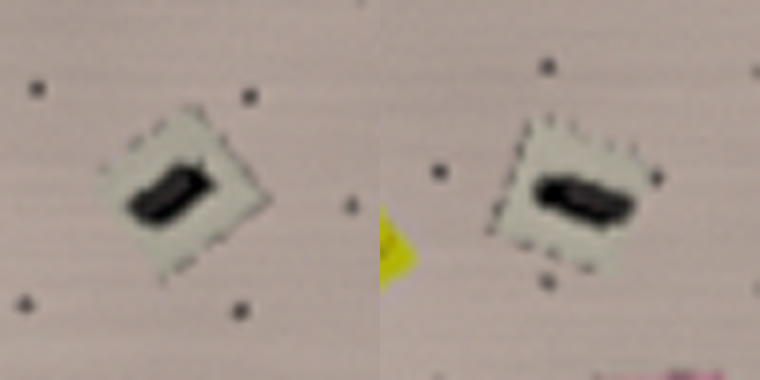

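View pics/c2.png

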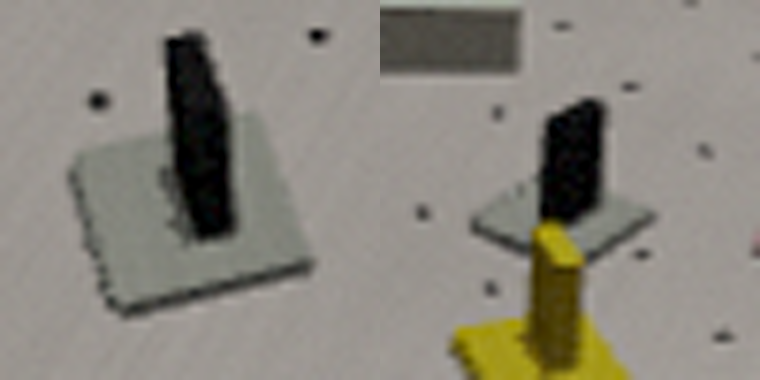

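View pics/c3.png

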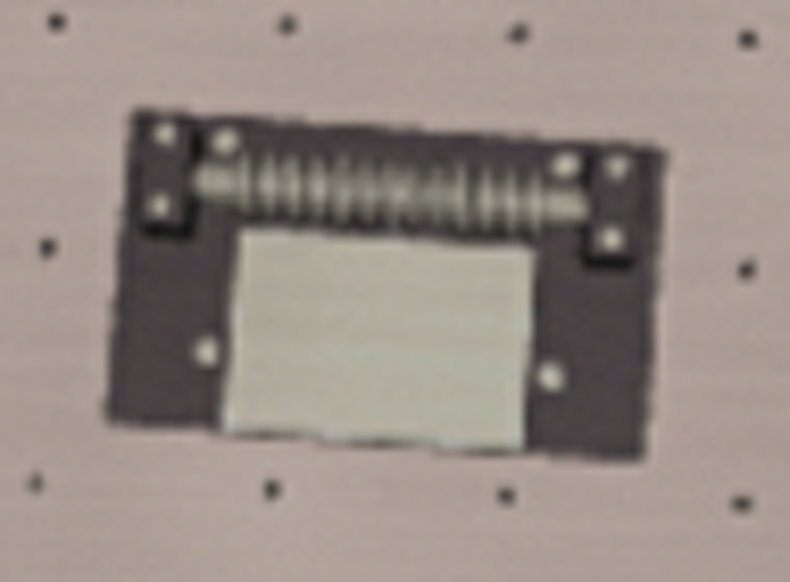

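```bash
cat >> h.py <<'E'
def ray(c,u,v):
    h=c['image'].shape[0]; f=h/2/np.tan(np.radians(c['fov_y'])/2)
    d=np.array([(u-c['cx'])/f,-(v-c['cy'])/f,-1.])
    if 'mount' in c:
        M=c['mount']; s=c['s']; Rt=R.from_euler('xyz',s['eef_rot'],degrees=True).as_matrix()
        return s['eef_pos']+Rt@M[:3,3], Rt@M[:3,:3]@d
    Rc=R.from_euler('xyz',c['orientation'],degrees=True).as_matrix()
    return np.array(c['position']),Rc@d
def onz(c,u,v,z):
    o,d=ray(c,u,v); return o+d*(z-o[2])/d[2]
def load(t): return pickle.load(open(f'pics/{t}.pkl','rb'))
def proj(c,p):
    h=c['image'].shape[0]; f=h/2/np.tan(np.radians(c['fov_y'])/2)
    if 'mount' in c:
        M=c['mount']; s=c['s']; Rt=R.from_euler('xyz',s['eef_rot'],degrees=True).as_matrix()
        o=s['eef_pos']+Rt@M[:3,3]; A=Rt@M[:3,:3]
    else: o=np.array(c['position']); A=R.from_euler('xyz',c['orientation'],degrees=True).as_matrix()
    q=A.T@(np.array(p)-o); return np.array([c['cx']-f*q[0]/q[2], c['cy']+f*q[1]/q[2]])
def toolmove(p,yaw=None):
    """shift along tool axes (cm) to reach world p; turn deg about tool z to reach yaw of tool x"""
    s=robot.sense(); Rt=R.from_euler('xyz',s['eef_rot'],degrees=True).as_matrix()
    d=Rt.T@(np.array(p)-s['eef_pos'])*100
    x=np.degrees(np.arctan2(Rt[1,0],Rt[0,0])); 
    return d.round(3), None if yaw is None else round((-(yaw-x)+90)%180-90,2), 'cur yaw %.2f'%x
E
python3 - <<'E'
from h import *
t=load('top0');s=load('side0')
for n,a in dict(A=(248,226),B=(414,220),rigm=(315,193)).items(): print(n,onz(t,*a,.03).round(4))
for n,a in dict(A=(302,294),B=(371,164)).items(): print(n,onz(s,*a,.02).round(4))
# rig corners from c3 crop: scale 790/95
k=790/95
for n,(x,y) in dict(tl=(135,110),tr=(662,150),bl=(110,425),br=(645,458)).items(): print(n,onz(t,265+x/k,170+y/k,.01).round(4))
for n,(x,y) in dict(ltl=(240,230),ltr=(532,246),lbl=(224,430),lbr=(524,448)).items(): print(n,onz(t,265+x/k,170+y/k,.032).round(4))
E
```

```text
A [0.482  0.2664 0.03  ]
B [ 0.5186 -0.3065  0.03  ]
rigm [0.6034 0.0381 0.03  ]
A [0.4717 0.3003 0.02  ]
B [ 0.5067 -0.2749  0.02  ]
tl [0.638  0.1598 0.01  ]
tr [ 0.6268 -0.0659  0.01  ]
bl [0.503  0.1649 0.01  ]
br [ 0.4953 -0.0614  0.01  ]
ltl [0.5848 0.1112 0.032 ]
ltr [ 0.5814 -0.0112  0.032 ]
lbl [0.5009 0.1148 0.032 ]
lbr [ 0.4969 -0.01    0.032 ]
```

Run:
```python
from h import *
t=load('top0');s=load('side0'); print([k for k in s.keys()])
for p in [(0.482,.266,0.006),(0.482,.266,0.058),(.638,.1598,.01),(.6268,-.0659,.01),(.503,.1649,.01),(.4953,-.0614,.01)]: print(p,proj(s,p).round(1),proj(t,p).round(1))
```

```text
['image', 'fov_y', 'cx', 'cy', 'position', 'orientation', 's']
(0.482, 0.266, 0.006) [305.  285.9] [249.4 226.3]
(0.482, 0.266, 0.058) [303.9 268.9] [246.5 225.6]
(0.638, 0.1598, 0.01) [267.5 237.8] [281.2 183.2]
(0.6268, -0.0659, 0.01) [309.6 192.4] [344.6 188. ]
(0.503, 0.1649, 0.01) [315.3 253.1] [278.2 221.1]
(0.4953, -0.0614, 0.01) [351.1 203.1] [342.6 225.1]
```

Run:
```python
from h import *
s=cv2.imread('pics/side0.png'); cv2.imwrite('pics/c4.png',cv2.resize(s[180:310,230:360],(780,780)[:2],interpolation=cv2.INTER_CUBIC)[:600])
```

```text
(no output)
```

View pics/c4.png

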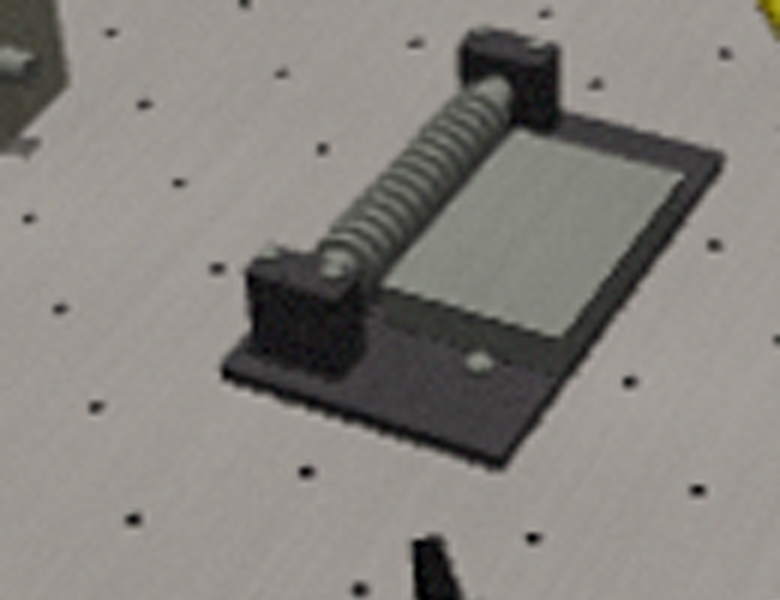

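Run:
```python
from h import *
print(toolmove((.47,-.30,.22),-33))
```

```text
(array([-20.045, -36.201,  -2.778]), np.float64(-40.05), 'cur yaw -73.05')
```

step_arm(moves=[-4,-7,-1,-8,4,-8,-14,-2,-16,4,-12,-21,-3,-24,4,-16,-28,-3,-32,4,-20,-36,-3,-40,4])

```text
time: 0.78
eef_pos: [0.3977, -0.371, 0.22]
eef_rot: [-179.9, 0.0, -32.8]
force: [-0.4, 0.4, 0.3]
finger_gap: 0.0457
```

step_arm(moves=[0,0,0,0,4,0,0,0,0,4])

```text
time: 1.02
eef_pos: [0.3977, -0.371, 0.2199]
eef_rot: [-180.0, 0.1, -32.8]
force: [-0.3, -0.4, 0.1]
finger_gap: 0.0409
```

Run:
```python
from h import *
c=snap('wrist','w1'); print(c['s']['time'],c['s']['eef_pos'],c['s']['eef_rot'],c['s']['finger_gap'])
```

```text
1.025 [ 0.39766849 -0.37097927  0.21987292] [-1.79968537e+02  5.29792584e-02 -3.27815338e+01] 0.0408540650973222
```

View pics/w1.png

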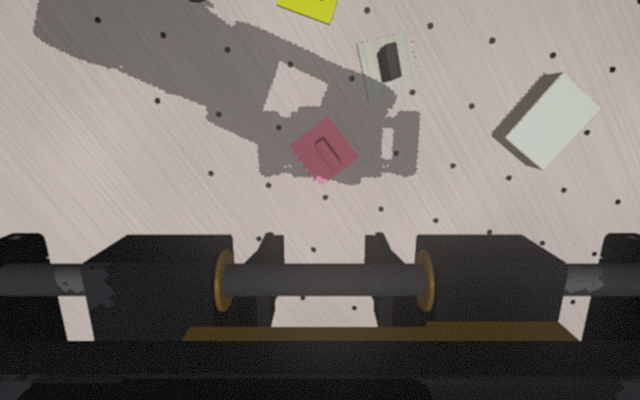

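Run:
```python
from h import *
c=load('w1'); print(onz(c,388,65,.03)); print(toolmove((.49,-.34,.2)))
cv2.imwrite('pics/c5.png',cv2.resize(c['image'][20:120,330:450,::-1],(720,600),interpolation=cv2.INTER_CUBIC))
```

```text
[ 0.51495126 -0.31147268  0.03      ]
(array([ 6.076, -7.697,  1.982]), None, 'cur yaw -32.87')
```

View pics/c5.png

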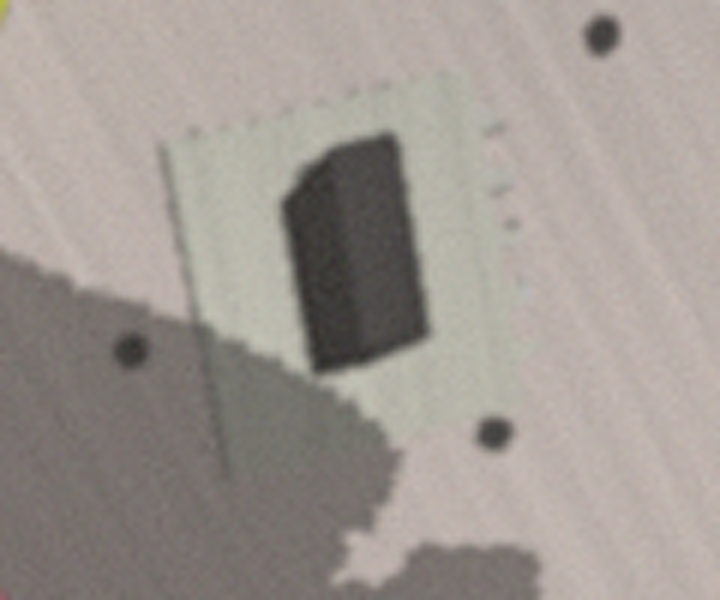

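step_arm(moves=[3,-4,1,0,4,6,-8,2,0,4,6,-8,2,0,4])

```text
time: 1.45
eef_pos: [0.492, -0.3374, 0.1985]
eef_rot: [-179.9, 0.1, -32.9]
force: [-0.3, 0.1, -0.7]
finger_gap: 0.04
```

Run:
```python
from h import *
c=snap('wrist','w2'); print(c['s']['time'],c['s']['eef_pos'],c['s']['eef_rot'],c['s']['finger_gap'])
```

```text
1.45 [ 0.49201797 -0.33739516  0.19854516] [-1.79932348e+02  1.01939150e-01 -3.28505567e+01] 0.03997984778829616
```

View pics/w2.png

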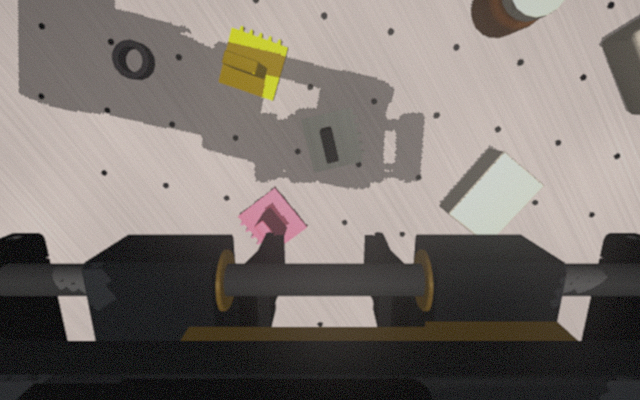

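Run:
```python
from h import *
c=load('w2'); im=c['image'][95:185,280:388,::-1].astype(float)
cv2.imwrite('pics/c6.png',cv2.resize(np.clip((im-60)*2.2,0,255).astype(np.uint8),(720,600),interpolation=cv2.INTER_CUBIC))
```

```text
(no output)
```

View pics/c6.png

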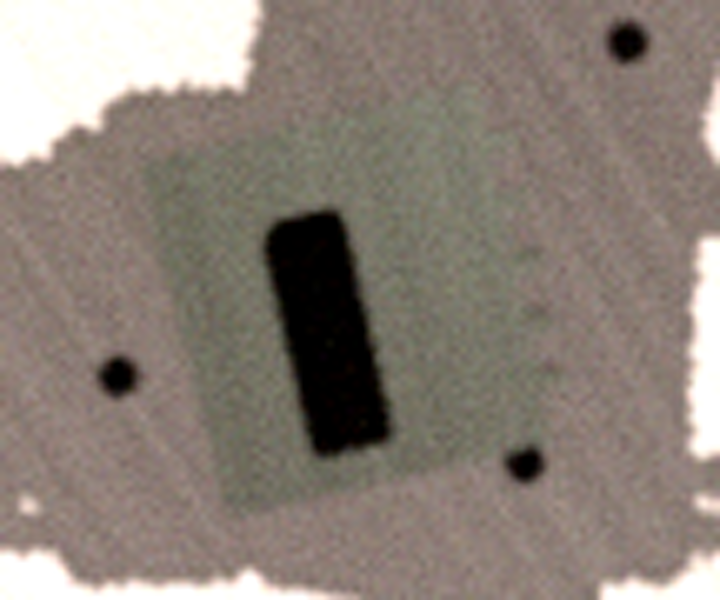

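Run:
```python
from h import *
c=load('w2'); print(onz(c,331,143,.058),onz(c,271,220,.02),onz(c,250,65,.05))
print(toolmove((.497,-.353,.10),-22))
```

```text
[ 0.51832723 -0.30893994  0.058     ] [ 0.4140792  -0.34792828  0.02      ] [ 0.49361088 -0.20887151  0.05      ]
(array([1.382, 0.922, 9.884]), np.float64(-10.9), 'cur yaw -32.90')
```

step_arm(moves=[1.4,0.9,5,-6,4,1.4,0.9,9.9,-11,4,1.4,0.9,9.9,-11,4])

```text
time: 1.88
eef_pos: [0.4929, -0.352, 0.0963]
eef_rot: [-179.8, 0.7, -22.1]
force: [-0.5, -0.5, -0.1]
finger_gap: 0.0399
```

Run:
```python
from h import *
c=snap('wrist','w3'); print(c['s']['time'],c['s']['eef_pos'],c['s']['eef_rot'],c['s']['finger_gap'])
im=c['image'][:,:,::-1].astype(float)
cv2.imwrite('pics/w3b.png',np.clip((im-40)*1.7,0,255).astype(np.uint8))
```

```text
1.875 [ 0.49287263 -0.35200938  0.0963361 ] [-179.75125077    0.6806968   -22.13668497] 0.03990473085594847
```

View pics/w3b.png

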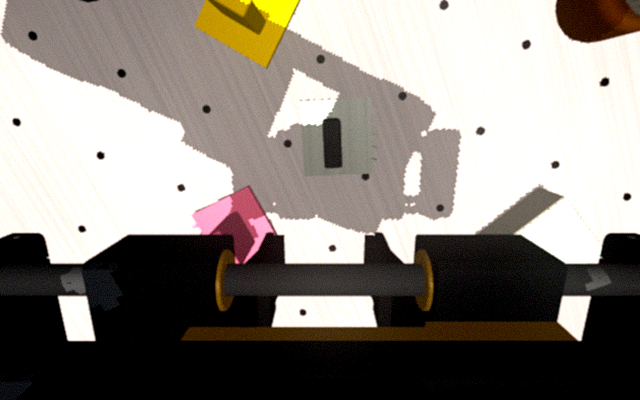

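Run:
```python
from h import *
c=load('w3'); im=c['image'][85:185,290:400,::-1].astype(float)
im=cv2.GaussianBlur(im,(0,0),.7)
cv2.imwrite('pics/c7.png',cv2.resize(np.clip((im-65)*3,0,255).astype(np.uint8),(660,600),interpolation=cv2.INTER_CUBIC))
```

```text
(no output)
```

View pics/c7.png

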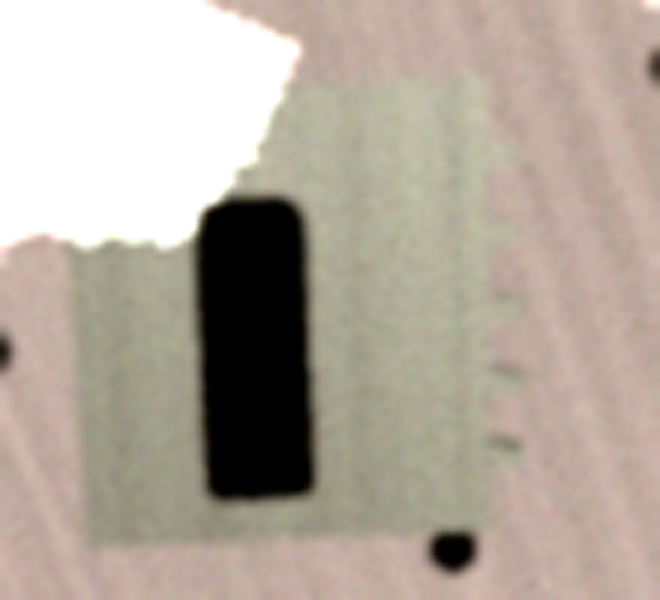

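Run:
```python
from h import *
c=load('w3'); im=c['image']
g=cv2.cvtColor(im,cv2.COLOR_RGB2GRAY); m=(g<50).astype(np.uint8); m[:110]=0; m[175:]=0; m[:,:310]=0; m[:,355:]=0
cs,_=cv2.findContours(m,0,1); k=max(cs,key=cv2.contourArea); r=cv2.minAreaRect(k); print(r)
b=cv2.boxPoints(r); P=np.array([onz(c,*p,.058) for p in b]); print(P.round(4)); print(P.mean(0), np.linalg.norm(P-np.roll(P,1,0),axis=1))
# sub-pixel edge fit
def yaw(a,b): d=b-a; return np.degrees(np.arctan2(d[1],d[0]))
print('long edge yaw',[round(yaw(P[i],P[(i+1)%4]),2) for i in range(4)])
f=lambda x,y,z=.006: onz(c,290+x/6,85+y/6,z)
print('bottom edge',yaw(f(92,545),f(485,527)),'top',yaw(f(290,88),f(470,80)),'shoulder',yaw(f(490,520),f(485,85)))
ts=np.array([f(505,y) for y in(155,232,300,372,442)]);print('teeth yaw',yaw(ts[-1],ts[0]), np.linalg.norm(ts[0]-ts[-1]))
print(robot.sense()['eef_pos'],robot.sense()['eef_rot'])
for n,p in dict(shm=(488,300),bl=(92,545),br=(490,527),tr=(480,80)).items(): print(n,f(*p))
```

```text
((329.0, 166.0), (0.0, 0.0), 0.0)
[[ 0.5077 -0.3232  0.058 ]
 [ 0.5077 -0.3232  0.058 ]
 [ 0.5077 -0.3232  0.058 ]
 [ 0.5077 -0.3232  0.058 ]]
[ 0.50772603 -0.32319405  0.058     ] [0. 0. 0. 0.]
long edge yaw [np.float64(0.0), np.float64(0.0), np.float64(0.0), np.float64(0.0)]
bottom edge -19.380377434524785 top -19.729983304422117 shoulder 70.48274497797945
teeth yaw 69.93714478763026 0.03788020364126831
[ 0.49493015 -0.3535057   0.09895828] [-179.88504571    0.35493424  -22.13996029]
shm [ 0.54578589 -0.32019929  0.006     ]
bl [ 0.48357676 -0.33094053  0.006     ]
br [ 0.53541612 -0.34920994  0.006     ]
tr [ 0.55458144 -0.29324617  0.006     ]
```

Run:
```python
from h import *
c=snap('wrist','w4'); im=c['image']; print(c['s']['eef_pos'],c['s']['eef_rot'])
g=cv2.cvtColor(im,cv2.COLOR_RGB2GRAY); m=(g<70).astype(np.uint8); m[:110]=0; m[178:]=0; m[:,:310]=0; m[:,355:]=0
cs,_=cv2.findContours(m,0,1); k=max(cs,key=cv2.contourArea); r=cv2.minAreaRect(k); print(r)
b=cv2.boxPoints(r); P=np.array([onz(c,*p,.058) for p in b]); print(P.round(4)); print(P.mean(0), np.linalg.norm(P-np.roll(P,1,0),axis=1))
def yaw(a,b): d=b-a; return np.degrees(np.arctan2(d[1],d[0]))
print('long edge yaw',[round(yaw(P[i],P[(i+1)%4]),2) for i in range(4)])
im=im[85:185,290:400,::-1].astype(float)
im=cv2.GaussianBlur(im,(0,0),.7)
cv2.imwrite('pics/c8.png',cv2.resize(np.clip((im-65)*3,0,255).astype(np.uint8),(660,600),interpolation=cv2.INTER_CUBIC))
```

```text
[ 0.49493015 -0.3535057   0.09895828] [-179.88504571    0.35493424  -22.13996029]
((327.8721923828125, 141.1876220703125), (48.132118225097656, 16.710020065307617), 87.39744567871094)
[[ 0.5154 -0.2929  0.058 ]
 [ 0.5257 -0.2966  0.058 ]
 [ 0.5153 -0.3266  0.058 ]
 [ 0.5046 -0.3228  0.058 ]]
[ 0.5152629 -0.309748   0.058    ] [0.03179048 0.01095839 0.03176566 0.01134784]
long edge yaw [np.float64(-19.62), np.float64(-109.01), np.float64(160.51), np.float64(70.29)]
```

View pics/c8.png

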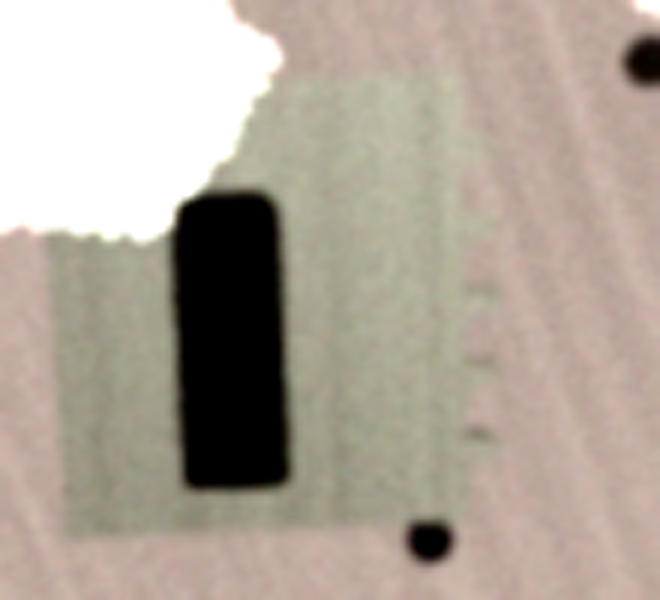

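Run:
```python
from h import *
print(toolmove((.5153,-.3097,.033),-19.6))
```

```text
(array([ 0.074, -4.851,  6.777]), np.float64(-2.5), 'cur yaw -22.10')
```

step_arm(moves=[0,-4.8,0,-2.5,4,0,-4.8,2,-2.5,4,0,-4.8,2,-2.5,4,0,-4.8,2,-2.5,4])

```text
time: 2.48
eef_pos: [0.5154, -0.3115, 0.0829]
eef_rot: [179.9, -0.1, -19.7]
force: [-0.3, -0.6, 0.9]
finger_gap: 0.0396
```

Run:
```python
from h import *
s=robot.sense(); print(s['eef_pos'],s['eef_rot'],s['joint_vel'],s['force'])
print(toolmove((.5153,-.3097,.033),-19.6))
```

```text
[ 0.51541353 -0.31152793  0.08293837] [ 1.79929609e+02 -9.58216027e-02 -1.96685271e+01] [-0.19801544  0.21235142  0.05193032 -0.01725909 -0.22683784 -0.02476866] [-0.34785679 -0.58951979  0.85940759]
(array([-0.081, -0.174,  4.993]), np.float64(-0.07), 'cur yaw -19.67')
```

step_arm(moves=[0,-0.2,2.5,0,4,-0.1,-0.2,5,0,4,-0.1,-0.2,5,0,4,-0.1,-0.2,5,0,4])

```text
time: 2.98
eef_pos: [0.516, -0.3105, 0.0343]
eef_rot: [179.9, -0.2, -19.7]
force: [0.5, -0.5, 0.1]
finger_gap: 0.0399
```

Run:
```python
from h import *
c=snap('side','s1')
cv2.imwrite('pics/s1c.png',cv2.resize(c['image'][90:210,310:460,::-1],(750,600),interpolation=cv2.INTER_CUBIC))
s=robot.sense(); print(s['eef_pos'],s['eef_rot'],s['joint_vel'],s['force'])
```

```text
[ 0.51609332 -0.31059785  0.03442571] [179.86477803  -0.24998501 -19.69907847] [ 0.08762711 -0.11519181  0.15425185 -0.00658459 -0.0288564  -0.03602459] [ 0.07123168 -0.38090514  0.28888524]
```

View pics/s1c.png

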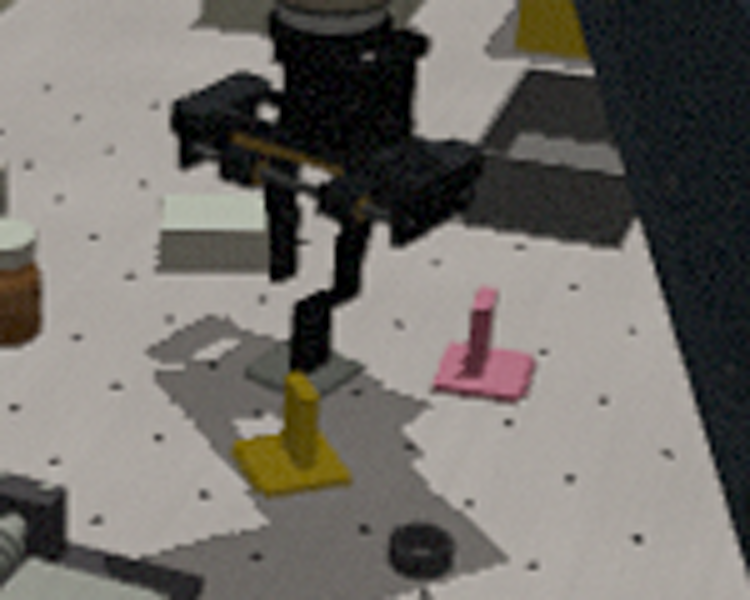

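Run:
```python
from h import *
c=load('s1')
for p in [(.542,-.32,.026),(.49,-.301,.026),(.516,-.31,.058),(.516,-.31,.006),(.545,-.32,0.006)]:
    q=proj(c,p); print(p,q.round(1),((q-[310,90])*5).round(0))
c=snap('wrist','w5')
```

```text
(0.542, -0.32, 0.026) [365.1 154.1] [276. 321.]
(0.49, -0.301, 0.026) [378.5 159.6] [343. 348.]
(0.516, -0.31, 0.058) [372.2 148.2] [311. 291.]
(0.516, -0.31, 0.006) [371.4 162.2] [307. 361.]
(0.545, -0.32, 0.006) [364.  159.2] [270. 346.]
```

View pics/w5.png

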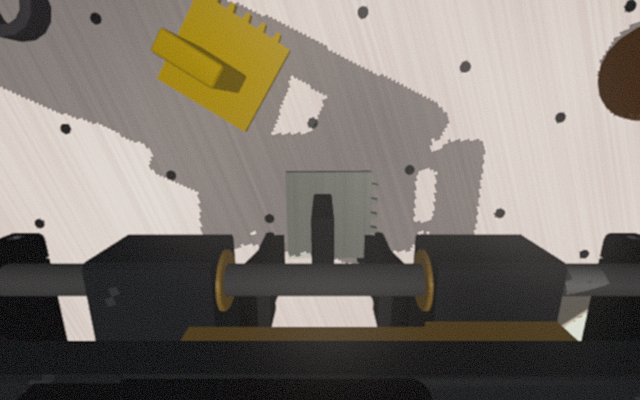

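The side view puts the fingertips about 40 mm above where I expected (crop (285,275) against a predicted (276,321)), and the wrist view agrees. I'll close gently at this height to test it.

step_arm(moves=[0,0,0,0,1,0,0,0,0,1,0,0,0,0,1,0,0,0,0,1], grip_force=10)

```text
time: 3.58
eef_pos: [0.5161, -0.3103, 0.0344]
eef_rot: [179.9, -0.2, -19.7]
force: [-0.2, -0.2, -1.4]
finger_gap: 0.0124
```

Run:
```python
from h import *
c=snap('side','s2')
cv2.imwrite('pics/s2c.png',cv2.resize(c['image'][90:210,310:460,::-1],(750,600),interpolation=cv2.INTER_CUBIC))
c=snap('wrist','w6')
s=robot.sense(); print(s['eef_pos'],s['eef_rot'],s['finger_gap'],s['force'])
```

```text
[ 0.51604787 -0.31037166  0.03435316] [179.86916779  -0.2387763  -19.68420414] 0.010704313254037031 [-0.87128632 -0.28734418  0.42690476]
```

View pics/s2c.png

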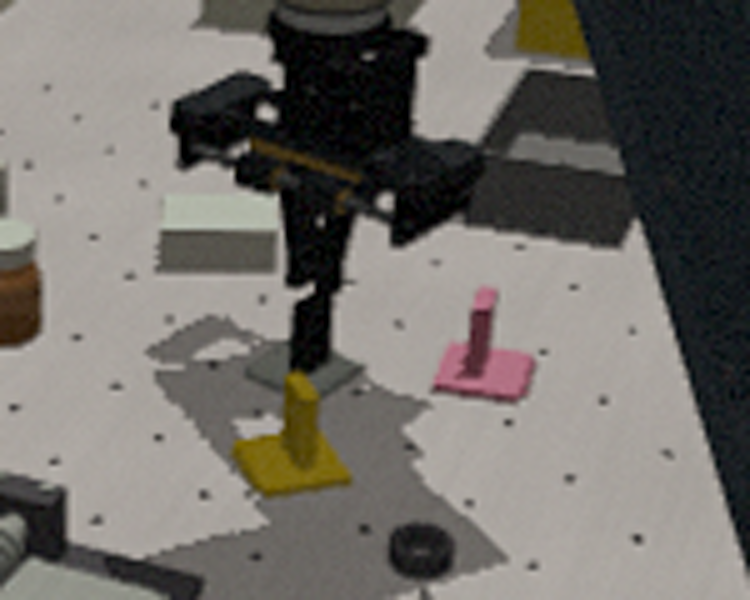

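View pics/w6.png

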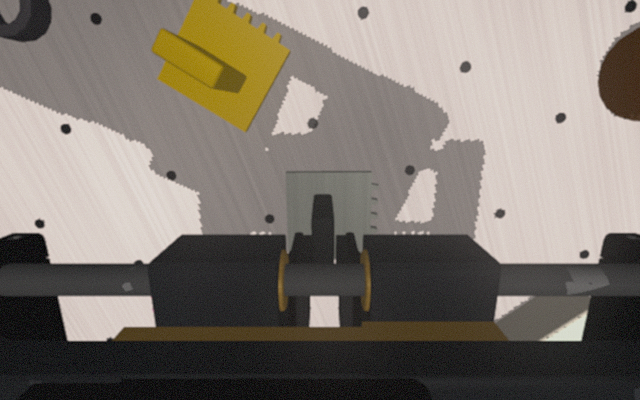

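The fingers closed to 10.7 mm with no contact, above the tab top, so the real fingertips are about 40 mm higher than stated. I'll reopen and go down in guarded steps, checking by camera.

step_arm(moves=[0,0,0,0,4,0,0,0,0,4,0,0,0,0,4,0,0,1.2,0,4,0,0,2.4,0,4])

```text
time: 4.3
eef_pos: [0.5159, -0.3103, 0.0094]
eef_rot: [179.9, -0.2, -19.7]
force: [-0.5, -0.3, -0.1]
finger_gap: 0.0395
```

Run:
```python
from h import *
c=snap('side','s3')
cv2.imwrite('pics/s3c.png',cv2.resize(c['image'][90:210,310:460,::-1],(750,600),interpolation=cv2.INTER_CUBIC))
s=robot.sense(); print(s['eef_pos'],s['eef_rot'],s['finger_gap'],s['force'])
```

```text
[ 0.51487531 -0.3094338   0.00769436] [ 1.79950067e+02 -4.15095297e-02 -1.96930054e+01] 0.03951689059257564 [-0.45567363  0.04735577 -1.35661576]
```

View pics/s3c.png

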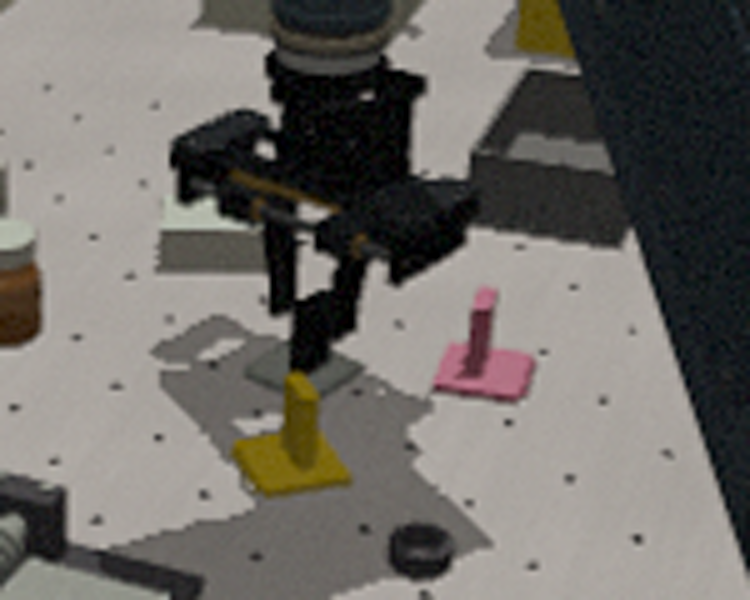

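step_arm(moves=[0,0,0.6,0,4,0,0,1.2,0,4,0,0,1.2,0,4])

```text
time: 4.72
eef_pos: [0.5146, -0.3092, -0.005]
eef_rot: [180.0, 0.0, -19.7]
force: [-0.1, 0.2, 0.1]
finger_gap: 0.0398
```

Run:
```python
from h import *
s=robot.sense(); print(s['eef_pos'],s['eef_rot'],s['finger_gap'],s['force'])
print(toolmove((.5153,-.3097,-.004),-19.6))
c=snap('wrist','w7')
```

```text
[ 0.51455341 -0.30917343 -0.00495558] [ 1.79974893e+02  2.00360921e-02 -1.96965393e+01] 0.03982265847876101 [-0.12761782  0.16989406  0.10732875]
(array([ 0.088,  0.024, -0.096]), np.float64(-0.1), 'cur yaw -19.70')
```

View pics/w7.png

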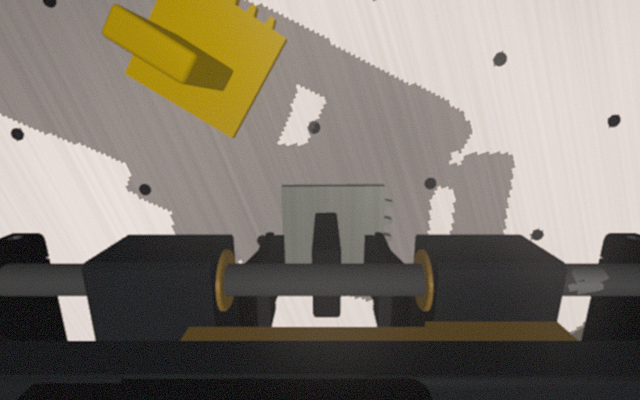

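step_arm(moves=[0.1,0,0,0,1,0.1,0,0,0,0.5,0.1,0,0,0,0.5,0.1,0,0,0,0.5,0.1,0,0,0,0.5], grip_force=30)

```text
time: 5.4
eef_pos: [0.5158, -0.3097, -0.0044]
eef_rot: [180.0, -0.0, -19.7]
force: [0.4, -0.7, 1.1]
finger_gap: 0.0121
```

Run:
```python
from h import *
s=robot.sense(); print(s['eef_pos'],s['eef_rot'],s['finger_gap'],s['force'],s['moment'])
```

```text
[ 0.5158001  -0.309722   -0.00435992] [ 1.79952674e+02 -2.87018733e-02 -1.96863304e+01] 0.012069747820730933 [ 0.38798328 -0.67777904  1.10447027] [-0.00479741 -0.03267816  0.00066816]
```

step_arm(moves=[0,0,-1,0,0.5,0,0,-4,0,0.5,0,0,-8,0,0.5,0,0,-12,0,0.5,0,0,-12,0,0.5])

```text
time: 6.02
eef_pos: [0.5179, -0.3114, 0.1194]
eef_rot: [179.8, -0.5, -19.7]
force: [0.9, -0.5, -3.3]
finger_gap: 0.0118
```

Run:
```python
from h import *
s=robot.sense(); print(s['eef_pos'],s['eef_rot'],s['finger_gap'],s['force'],s['moment'])
print(toolmove((.55,-.07,.115),-2))
```

```text
[ 0.51788212 -0.31141876  0.11941436] [179.78157283  -0.46485072 -19.68641901] 0.011756202391645026 [ 0.8500704  -0.48413369 -3.2614263 ] [-0.02860943 -0.10468513 -0.02482789]
(array([ -5.112, -23.814,   0.309]), np.float64(-17.69), 'cur yaw -19.69')
```

```bash
cat >> h.py <<'E'
def settle(n=6):
    for _ in range(n): robot.capture('wrist')
    s=robot.sense(); print('t',s['time'],'pos',s['eef_pos'].round(5),'rot',s['eef_rot'].round(2),'gap',round(s['finger_gap'],5),'F',s['force'].round(2),'M',s['moment'].round(3)); return s
E
python3 - <<'E'
from h import *
settle(8)
print(toolmove((.55,-.07,.115),-2))
E
```

```text
t 6.425 pos [ 0.51511 -0.30909  0.11428] rot [-1.7999e+02  1.1000e-01 -1.9700e+01] gap 0.01177 F [ 0.29  0.34 -3.18] M [ 0.031 -0.063  0.008]
(array([ -4.773, -23.686,  -0.058]), np.float64(-17.7), 'cur yaw -19.70')
```

step_arm(moves=[-1,-5,0,-4,0.5,-2,-10,0,-8,0.5,-3,-15,0,-12,0.5,-4,-20,0,-16,0.5,-4.8,-23.7,0,-17.7,0.5])

```text
time: 7.05
eef_pos: [0.5495, -0.0675, 0.1138]
eef_rot: [-179.9, 0.2, -1.9]
force: [0.4, -0.4, -2.5]
finger_gap: 0.0121
```

Run:
```python
from h import *
settle(8)
c=snap('wrist','w8')
```

```text
t 7.45 pos [ 0.54983 -0.07104  0.11427] rot [-1.7997e+02  1.0000e-01 -2.1000e+00] gap 0.01172 F [ 0.08  0.13 -1.25] M [-0.052 -0.071  0.028]
```

View pics/w8.png

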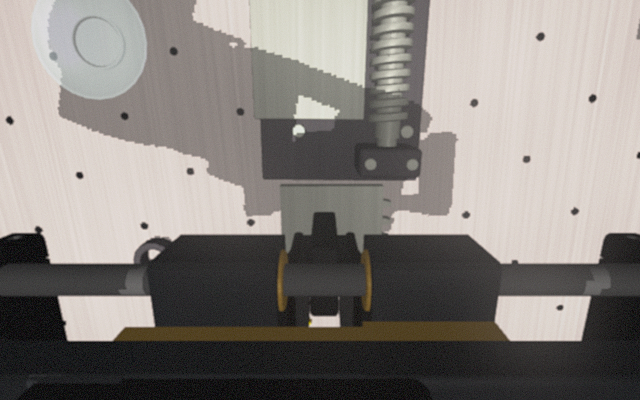

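Run:
```python
from h import *
c=load('w8'); im=c['image'][:,:,::-1]
cv2.imwrite('pics/c9.png',cv2.resize(im[0:190,240:440],(630,600),interpolation=cv2.INTER_CUBIC))
cv2.imwrite('pics/c10.png',cv2.resize(im[0:120,350:440],(450,600),interpolation=cv2.INTER_CUBIC))
```

```text
(no output)
```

View pics/c9.png

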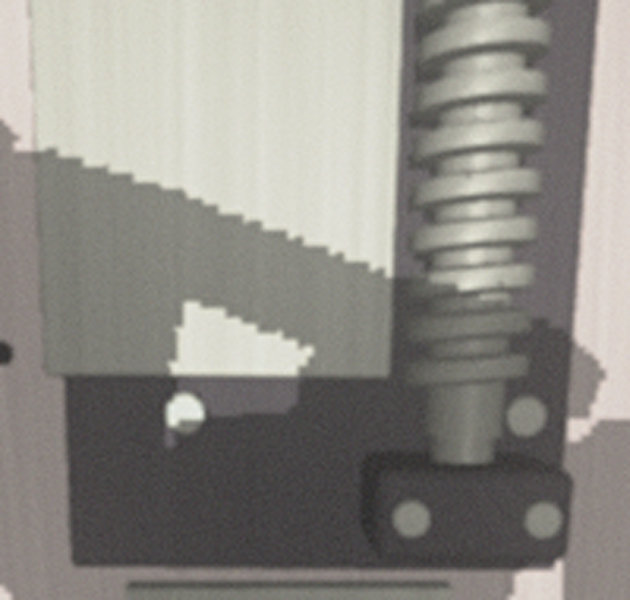

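View pics/c10.png

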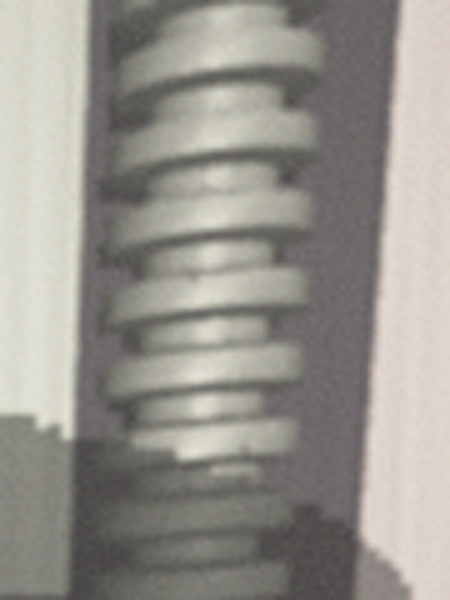

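Run:
```python
from h import *
c=load('w8'); k=3.155
f=lambda x,y,z: onz(c,240+x/k,y/k,z)
yaw=lambda a,b: np.degrees(np.arctan2((b-a)[1],(b-a)[0]))
bl,br,tr,tl=f(45,375,.032),f(390,376,.032),f(403,0,.032),f(33,0,.032)
print(bl,br,tr,tl); print('ledge width',np.linalg.norm(br-bl),np.linalg.norm(tr-tl)); print('yaw',yaw(bl,br),yaw(br,tr)-90,yaw(bl,tl)-90)
a,b=f(75,565,.01),f(565,567,.01); print('base',a,b,yaw(a,b),np.linalg.norm(a-b))
g=lambda x,y,z: onz(c,350+x/5,y/5,z)
p,q=g(220,40,.035),g(197,575,.035); print('axis',p,q,yaw(q,p)-90)
t=.035
print(toolmove((.535,-.03,.085)))
```

```text
[ 0.49775857 -0.00711696  0.032     ] [ 0.58221129 -0.01047199  0.032     ] [0.58576773 0.07201572 0.032     ] [0.5023373  0.07511842 0.032     ]
ledge width 0.08451933306712149 0.08348810534784772
yaw -2.274973700433559 -2.468770917593247 -3.1868450544779705
base [ 0.49717118 -0.05882103  0.01      ] [ 0.63260633 -0.0643597   0.01      ] -2.341824174847145 0.13554835420637273
axis [0.60395078 0.06543522 0.035     ] [ 0.60154222 -0.00800845  0.035     ] -1.8783212649224907
(array([-1.623, -4.041,  2.935]), None, 'cur yaw -2.10')
```

step_arm(moves=[-0.8,-2,1.5,-0.2,0.5,-1.6,-4,2.9,-0.2,0.5,-1.6,-4,2.9,-0.2,0.5])

```text
time: 7.88
eef_pos: [0.5333, -0.0299, 0.0844]
eef_rot: [-179.9, 0.3, -1.9]
force: [-0.9, -0.8, -2.4]
finger_gap: 0.0117
```

Run:
```python
from h import *
settle(6)
c=snap('wrist','w9'); im=c['image'][:,:,::-1]
cv2.imwrite('pics/c11.png',cv2.resize(im[0:245,250:450],(600,735),interpolation=cv2.INTER_CUBIC)[:600])
cv2.imwrite('pics/c12.png',cv2.resize(im[0:150,370:450],(320,600),interpolation=cv2.INTER_CUBIC))
```

```text
t 8.175 pos [ 0.53627 -0.03147  0.08597] rot [ 1.80e+02 -1.00e-02 -1.96e+00] gap 0.01204 F [ 0.29 -0.33 -2.4 ] M [ 0.001 -0.057  0.016]
```

View pics/w9.png

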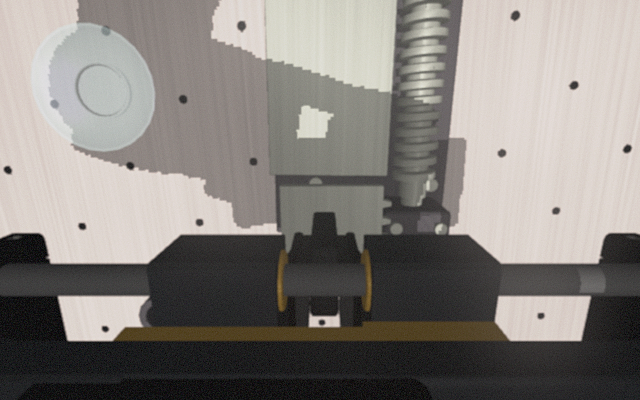

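View pics/c12.png

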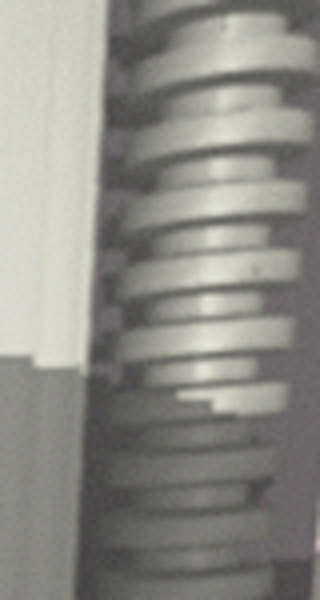

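```bash
cat > phase.py <<'E'
from h import *
def phases(tag,mid=np.array([.6027,.0512]),yw=-2.3,ylo=-.02,yhi=.03):
    c=load(tag); g=cv2.cvtColor(c['image'],cv2.COLOR_RGB2GRAY).astype(np.float32)
    xh=np.array([np.cos(np.radians(yw)),np.sin(np.radians(yw))]); yh=np.array([-xh[1],xh[0]])
    ys=np.arange(ylo,yhi,.0004); out=[]
    for ph in range(10,171,10):
        a=np.radians(ph); P=[]
        for y in ys:
            w=mid+xh*(-.015*np.cos(a))+yh*y; P.append(proj(c,(w[0],w[1],.035+.015*np.sin(a))))
        P=np.array(P,np.float32); ok=(P[:,1]>1)&(P[:,1]<180)
        v=cv2.remap(g,P[:,0].reshape(-1,1),P[:,1].reshape(-1,1),cv2.INTER_LINEAR)[:,0]
        yy=ys[ok]; v=v[ok]
        A=np.stack([np.cos(2*np.pi*yy/.01),np.sin(2*np.pi*yy/.01),np.ones_like(yy),yy],1)
        s=np.linalg.lstsq(A,v,rcond=None)[0]
        out.append((ph,np.degrees(0)+np.arctan2(s[1],s[0])/(2*np.pi)*10,np.hypot(s[0],s[1]),len(yy),np.sqrt(np.mean((A@s-v)**2))))
    for o in out: print('phi %d crest y %.2f mm amp %.1f n%d res %.1f'%o)
E
python3 -c "
from phase import *
phases('w9'); print(); phases('w9',ylo=-.01,yhi=.02)"
```

```text
phi 10 crest y 1.06 mm amp 1.7 n125 res 7.8
phi 20 crest y -1.46 mm amp 11.6 n125 res 6.2
phi 30 crest y -1.51 mm amp 22.9 n125 res 7.8
phi 40 crest y -1.33 mm amp 25.0 n125 res 10.2
phi 50 crest y -0.83 mm amp 17.0 n125 res 15.9
phi 60 crest y -0.35 mm amp 13.2 n125 res 21.5
phi 70 crest y 0.15 mm amp 17.1 n125 res 26.6
phi 80 crest y 1.07 mm amp 14.0 n125 res 34.4
phi 90 crest y 0.31 mm amp 24.9 n125 res 28.6
phi 100 crest y 0.76 mm amp 22.7 n125 res 23.4
phi 110 crest y 0.58 mm amp 28.9 n125 res 17.2
phi 120 crest y 0.47 mm amp 35.4 n125 res 13.6
phi 130 crest y 0.67 mm amp 30.2 n125 res 11.9
phi 140 crest y 0.90 mm amp 19.2 n125 res 9.1
phi 150 crest y 1.21 mm amp 9.3 n125 res 5.0
phi 160 crest y 1.44 mm amp 5.5 n125 res 3.4
phi 170 crest y 1.77 mm amp 7.0 n125 res 4.2

phi 10 crest y 3.56 mm amp 2.6 n75 res 7.2
phi 20 crest y -1.71 mm amp 13.5 n75 res 5.0
phi 30 crest y -1.59 mm amp 27.5 n75 res 5.7
phi 40 crest y -1.41 mm amp 29.0 n75 res 7.7
phi 50 crest y -1.09 mm amp 18.3 n75 res 15.3
phi 60 crest y -0.86 mm amp 13.7 n75 res 21.1
phi 70 crest y -0.23 mm amp 17.4 n75 res 22.8
phi 80 crest y 0.50 mm amp 10.7 n75 res 30.9
phi 90 crest y 0.25 mm amp 23.0 n75 res 24.3
phi 100 crest y 0.83 mm amp 21.4 n75 res 19.9
phi 110 crest y 0.72 mm amp 29.8 n75 res 13.6
phi 120 crest y 0.57 mm amp 39.6 n75 res 8.5
phi 130 crest y 0.74 mm amp 33.6 n75 res 7.5
phi 140 crest y 0.92 mm amp 21.6 n75 res 5.9
phi 150 crest y 1.22 mm amp 10.9 n75 res 3.4
phi 160 crest y 1.40 mm amp 6.4 n75 res 2.5
phi 170 crest y 1.69 mm amp 8.3 n75 res 3.0
```

Run:
```python
from h import *
c=load('w9'); im=c['image'][:,:,::-1]
cv2.imwrite('pics/c13.png',cv2.resize(im[165:240,265:405],(784,420),interpolation=cv2.INTER_CUBIC))
```

```text
(no output)
```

View pics/c13.png

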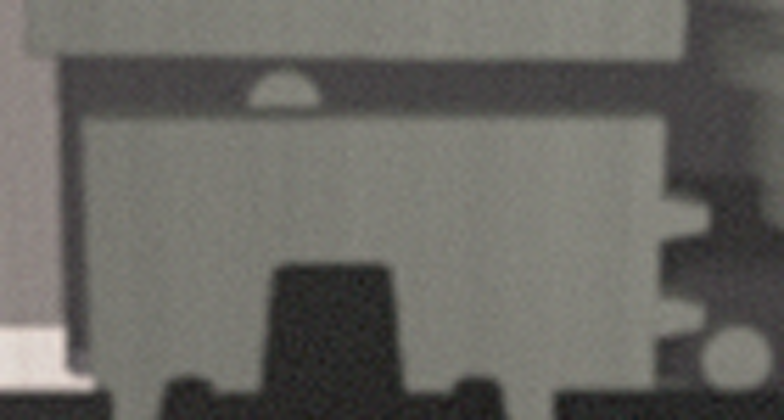

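Run:
```python
from h import *
c=load('w9'); M=c['mount']; f=200/np.tan(np.radians(c['fov_y'])/2)
def tool(u,v,z):
    d=M[:3,:3]@np.array([(u-c['cx'])/f,-(v-c['cy'])/f,-1]); o=M[:3,3]; return (o+d*(z-o[2])/d[2])*1000
g=lambda x,y,z:tool(265+x/5.6,165+y/5.6,z).round(2)
for z in(-.0104,-.0044): print(z,'topL',g(82,117,z),'topR',g(665,117,z),'t2',g(690,217,z),'t1',g(690,317,z),'shoulder',g(662,217,z),g(658,317,z),'back',g(88,380,z))
print('tabtop far edge',g(275,268,-.0624),g(390,268,-.0624), 'near row317', tool(320,316,-.0624))
```

```text
-0.0104 topL [-24.28 -29.2  -10.4 ] topR [ 31.71 -29.17 -10.4 ] t2 [ 34.58 -19.21 -10.4 ] t1 [ 35.07  -8.98 -10.4 ] shoulder [ 31.86 -19.21 -10.4 ] [ 31.91  -8.98 -10.4 ] back [-24.57  -2.42 -10.4 ]
-0.0044 topL [-25.06 -27.89  -4.4 ] topR [ 32.78 -27.86  -4.4 ] t2 [ 35.75 -17.57  -4.4 ] t1 [36.25 -7.   -4.4 ] shoulder [ 32.93 -17.57  -4.4 ] [32.98 -7.   -4.4 ] back [-25.36  -0.23  -4.4 ]
tabtop far edge [ -4.35 -29.74 -62.4 ] [  3.7  -29.73 -62.4 ] near row317 [ -2.19100423  16.12487965 -62.4       ]
```

Run:
```python
from h import *
c=load('w9'); g=cv2.cvtColor(c['image'],cv2.COLOR_RGB2GRAY).astype(float)
g=cv2.GaussianBlur(g,(0,0),.8)
def edge_rows(rows,c0,c1,sgn):
    out=[]
    for r in rows:
        d=sgn*np.gradient(g[r,c0:c1]); k=d.argmax()
        if 0<k<len(d)-1 and d[k]>4:
            o=.5*(d[k-1]-d[k+1])/(d[k-1]-2*d[k]+d[k+1]); out.append((c0+k+o,r))
    return out
def edge_cols(cols,r0,r1,sgn):
    out=[]
    for q in cols:
        d=sgn*np.gradient(g[r0:r1,q]); k=d.argmax()
        if 0<k<len(d)-1 and d[k]>4:
            o=.5*(d[k-1]-d[k+1])/(d[k-1]-2*d[k]+d[k+1]); out.append((q,r0+k+o))
    return out
def fit(pts,z):
    P=np.array([onz(c,*p,z)[:2] for p in pts]); l=cv2.fitLine(P.astype(np.float32)*1000,cv2.DIST_HUBER,0,.01,.01).ravel()
    return np.degrees(np.arctan2(l[1],l[0])),l[2:]/1000,len(P)
for n,pts,z in [('right',edge_rows(range(2,85),380,402,-1),.032),('rightsh',edge_rows(range(97,172),380,398,-1),.032),('left',edge_rows(range(70,172),258,278,1),.032),('front',edge_cols(range(275,385),168,182,-1),.032)]:
    print(n,fit(pts,z))
# crest ends right silhouette / base right edge
print('baseR',fit(edge_rows(range(5,130),440,475,1),.01))
```

```text
right (np.float32(87.57669), array([0.58587563, 0.08076371], dtype=float32), 83)
rightsh (np.float32(87.434616), array([0.5832385 , 0.02161485], dtype=float32), 75)
left (np.float32(69.923935), array([0.50121725, 0.05212799], dtype=float32), 1)
front (np.float32(-2.565666), array([ 0.54327834, -0.00841387], dtype=float32), 110)
baseR (np.float32(87.44453), array([0.6352663 , 0.06622412], dtype=float32), 125)
```

Run:
```python
from h import *
settle(2)
print(toolmove((.5457,.0573,.086),-2.5),toolmove((.5457,.0573,.033),-2.5))
```

```text
t 8.325 pos [ 0.53566 -0.03093  0.0857 ] rot [-1.7998e+02  5.0000e-02 -1.9300e+00] gap 0.01155 F [-0.07 -0.72 -1.15] M [-0.071 -0.121  0.017]
(array([ 0.707, -8.851, -0.028]), np.float64(0.57), 'cur yaw -1.93') (array([ 0.712, -8.85 ,  5.272]), np.float64(0.57), 'cur yaw -1.93')
```

step_arm(moves=[0.3,-4.4,0,0.6,0.5,0.7,-8.8,0,0.6,0.5,0.7,-8.8,2.5,0.6,0.5,0.7,-8.8,5,0.6,0.5,0.7,-8.8,5,0.6,0.5])

```text
time: 8.95
eef_pos: [0.544, 0.057, 0.0343]
eef_rot: [-180.0, 0.3, -2.5]
force: [0.1, 0.7, -1.9]
finger_gap: 0.0113
```

Run:
```python
from h import *
settle(5)
print(toolmove((.5457,.0573,.0276),-2.5))
c=snap('wrist','w10');c=snap('side','s4')
cv2.imwrite('pics/s4c.png',cv2.resize(c['image'][140:270,240:400,::-1],(738,600),interpolation=cv2.INTER_CUBIC))
```

```text
t 9.2 pos [0.54657 0.05652 0.0368 ] rot [-1.7999e+02 -8.0000e-02 -2.5500e+00] gap 0.01197 F [ 0.21 -0.76 -1.95] M [ 0.029 -0.041  0.013]
(array([-0.092, -0.074,  0.92 ]), np.float64(-0.05), 'cur yaw -2.55')
```

View pics/w10.png

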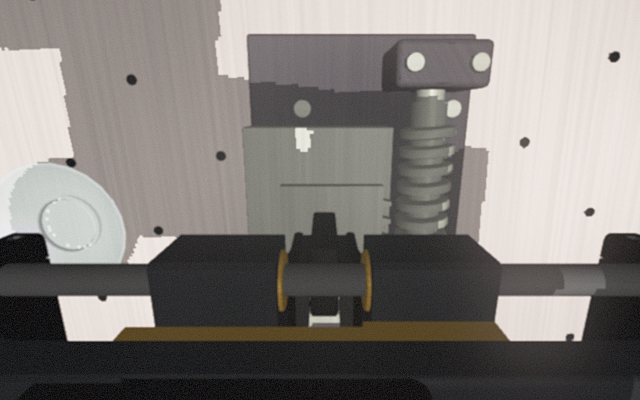

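View pics/s4c.png

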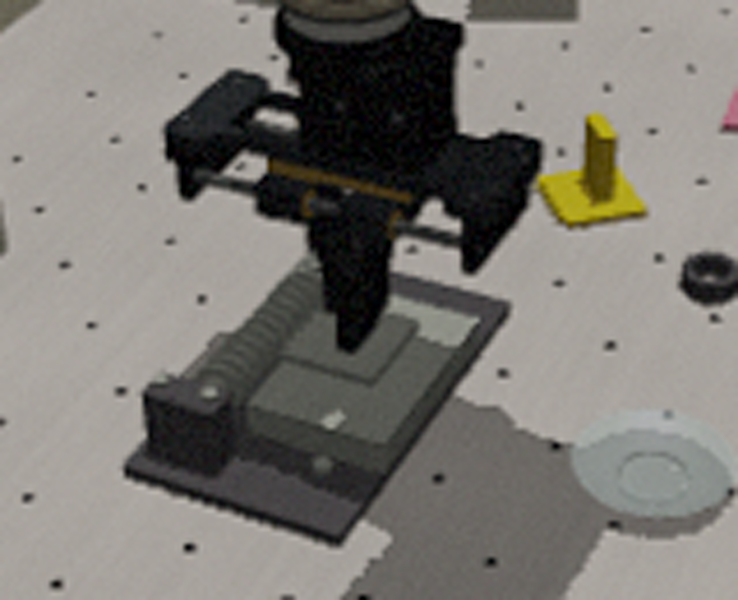

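step_arm(moves=[0,-0.05,0.4,0,0.5,-0.1,-0.05,0.7,0,0.5,-0.1,-0.05,0.85,0,0.5,-0.1,-0.05,0.85,0,0.5])

```text
time: 9.8
eef_pos: [0.5451, 0.0571, 0.0279]
eef_rot: [-180.0, -0.0, -2.5]
force: [-0.5, 0.0, -1.5]
finger_gap: 0.0119
```

Run:
```python
from h import *
settle(4)
```

```text
t 10.0 pos [0.54541 0.05713 0.02817] rot [-1.7999e+02 -6.0000e-02 -2.5500e+00] gap 0.01171 F [-0.74  0.12 -1.28] M [ 0.005 -0.069 -0.022]
```

step_arm(moves=[0,0,0.05,0,0.5,0,0,0.1,0,0.5,0,0,0.1,0,0.5])

```text
time: 10.38
eef_pos: [0.5456, 0.0571, 0.0276]
eef_rot: [-180.0, -0.1, -2.5]
force: [-0.2, 0.4, 3.0]
finger_gap: 0.0113
```

Run:
```python
from h import *
for i in range(4): settle(1)
```

```text
t 10.425 pos [0.54554 0.05714 0.0276 ] rot [-1.7999e+02 -8.0000e-02 -2.5500e+00] gap 0.01161 F [ 0.25 -0.46  3.38] M [ 0.015  0.173 -0.075]
t 10.475 pos [0.54555 0.05715 0.02762] rot [-1.7999e+02 -9.0000e-02 -2.5500e+00] gap 0.01164 F [-0.31  0.44  4.16] M [-0.027  0.184 -0.002]
t 10.525 pos [0.54557 0.05713 0.02762] rot [-1.7999e+02 -9.0000e-02 -2.5500e+00] gap 0.01183 F [-0.83  1.02  5.75] M [0.043 0.142 0.009]
t 10.575 pos [0.54557 0.05713 0.02762] rot [-1.7999e+02 -9.0000e-02 -2.5500e+00] gap 0.01176 F [-0.78 -0.81  5.41] M [0.042 0.163 0.046]
```

Run:
```python
from h import *
c=snap('wrist','w11'); im=c['image'][:,:,::-1]
im=np.clip((im.astype(float)-30)*1.6,0,255).astype(np.uint8)
cv2.imwrite('pics/c14.png',cv2.resize(im[120:240,360:480],(600,600),interpolation=cv2.INTER_CUBIC))
import phase; phase.phases('w11',mid=np.array([.6025,.0514]),yw=-2.5,ylo=.012,yhi=.052)
```

```text
phi 10 crest y -0.19 mm amp 5.8 n41 res 2.1
phi 20 crest y -0.59 mm amp 7.1 n39 res 2.5
phi 30 crest y -1.04 mm amp 7.2 n38 res 4.1
phi 40 crest y -1.17 mm amp 11.5 n37 res 2.7
phi 50 crest y -1.71 mm amp 11.0 n36 res 3.7
phi 60 crest y -1.89 mm amp 11.8 n36 res 5.4
phi 70 crest y -2.01 mm amp 12.6 n35 res 6.4
phi 80 crest y -2.18 mm amp 14.8 n35 res 8.1
phi 90 crest y -1.25 mm amp 14.2 n35 res 8.3
phi 100 crest y -1.02 mm amp 14.0 n35 res 7.4
phi 110 crest y -0.69 mm amp 13.6 n35 res 6.5
phi 120 crest y 0.70 mm amp 54.8 n36 res 11.8
phi 130 crest y 0.86 mm amp 54.1 n36 res 8.9
phi 140 crest y 1.01 mm amp 41.5 n37 res 6.4
phi 150 crest y 0.82 mm amp 29.1 n38 res 4.4
phi 160 crest y 0.43 mm amp 24.6 n40 res 3.9
phi 170 crest y 0.03 mm amp 33.4 n41 res 4.8
```

View pics/c14.png

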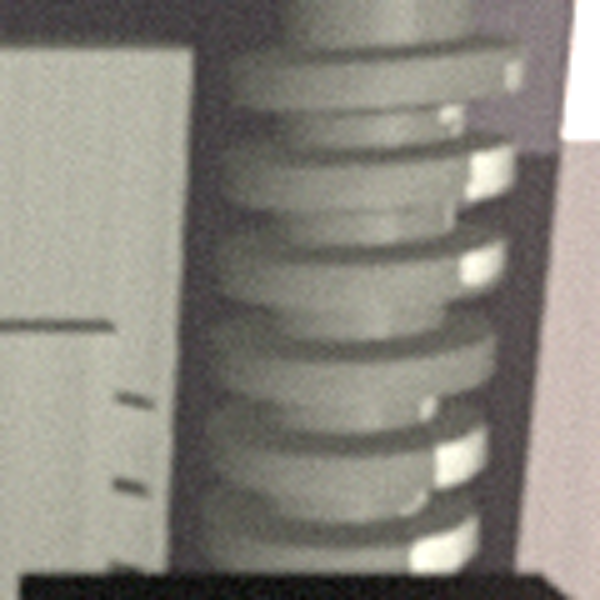

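step_arm(moves=[0.15,-0.04,0.02,0,0.5,0.3,-0.04,0.02,0,0.5,0.4,-0.04,0.02,0,0.5,0.4,-0.04,0.02,0,0.5])

```text
time: 11.12
eef_pos: [0.5454, 0.0572, 0.0277]
eef_rot: [180.0, 0.4, -2.5]
force: [-7.6, -2.3, 11.3]
finger_gap: 0.0118
```

```bash
cat >> h.py <<'E'
def rig():
    s=robot.sense(); d=s['eef_pos'][:2]-[.6025,.0514]; a=np.radians(-2.5)
    x=np.array([np.cos(a),np.sin(a)]);y=np.array([-x[1],x[0]])
    print('shoulder x mm %.2f  comb y mm %.2f  Fx %.2f Fy %.2f Fz %.2f'%((d@x)*1000+32,(d@y)*1000-.9,s['force'][:2]@x,s['force'][:2]@y,s['force'][2]),'rot',s['eef_rot'].round(2),'z',s['eef_pos'][2].round(4),'t',s['time'])
E
python3 - <<'E'
from h import *
for i in range(3): robot.capture('wrist'); rig()
E
```

```text
shoulder x mm -25.23  comb y mm 2.36  Fx -7.03 Fy -2.52 Fz 11.55 rot [179.97   0.36  -2.5 ] z 0.0277 t 11.175
shoulder x mm -25.27  comb y mm 2.38  Fx -7.43 Fy -3.19 Fz 11.24 rot [179.98   0.36  -2.5 ] z 0.0277 t 11.225
shoulder x mm -25.28  comb y mm 2.35  Fx -7.89 Fy -1.55 Fz 10.57 rot [179.97   0.37  -2.51] z 0.0277 t 11.275
```

step_arm(moves=[0,0,-0.02,0,0.5,0.1,0,-0.04,0,0.5,0.2,0,-0.04,0,0.5,0.3,0,-0.04,0,0.5])

```text
time: 11.78
eef_pos: [0.5449, 0.0571, 0.028]
eef_rot: [180.0, 0.8, -2.5]
force: [-9.0, -1.2, 10.2]
finger_gap: 0.0117
```

Run:
```python
from h import *
for i in range(3): robot.capture('wrist'); rig()
```

```text
shoulder x mm -25.75  comb y mm 2.25  Fx -7.69 Fy -1.81 Fz 6.84 rot [179.95   0.79  -2.47] z 0.028 t 11.825
shoulder x mm -25.79  comb y mm 2.26  Fx -7.36 Fy -2.01 Fz 7.50 rot [179.96   0.79  -2.47] z 0.028 t 11.875
shoulder x mm -25.79  comb y mm 2.27  Fx -8.12 Fy -1.33 Fz 8.64 rot [179.96   0.78  -2.47] z 0.028 t 11.925
```

step_arm(moves=[-0.2,0,0,0,0.5,-0.4,0,0,0,0.5])

```text
time: 12.18
eef_pos: [0.5425, 0.0572, 0.028]
eef_rot: [180.0, 0.6, -2.5]
force: [0.4, -0.3, -1.8]
finger_gap: 0.0117
```

Run:
```python
from h import *
for i in range(3): robot.capture('wrist'); rig()
```

```text
shoulder x mm -28.63  comb y mm 2.28  Fx 1.47 Fy -0.60 Fz 0.26 rot [179.96   0.64  -2.48] z 0.028 t 12.225
shoulder x mm -28.67  comb y mm 2.27  Fx 0.46 Fy -0.43 Fz -0.98 rot [179.96   0.66  -2.48] z 0.028 t 12.275
shoulder x mm -28.73  comb y mm 2.28  Fx 1.21 Fy 0.13 Fz -1.55 rot [179.96   0.68  -2.47] z 0.028 t 12.325
```

step_arm(moves=[0,0,0.08,0,0.5,-0.15,0,0.12,0,0.5,-0.3,0,0.12,0,0.5])

```text
time: 12.7
eef_pos: [0.5417, 0.0572, 0.0277]
eef_rot: [180.0, 0.3, -2.5]
force: [2.5, -0.4, 2.3]
finger_gap: 0.0114
```

Run:
```python
from h import *
for i in range(3): robot.capture('wrist'); rig()
```

```text
shoulder x mm -29.18  comb y mm 2.23  Fx 3.72 Fy 0.03 Fz 3.09 rot [179.95   0.35  -2.48] z 0.0276 t 12.75
shoulder x mm -29.18  comb y mm 2.22  Fx 2.98 Fy 0.68 Fz 4.39 rot [179.95   0.37  -2.49] z 0.0277 t 12.8
shoulder x mm -29.20  comb y mm 2.24  Fx 3.36 Fy 0.66 Fz 5.37 rot [179.95   0.38  -2.48] z 0.0276 t 12.85
```

step_arm(moves=[-0.15,0,0.06,0,0.5,-0.3,0,0.06,0,0.5])

```text
time: 13.1
eef_pos: [0.5406, 0.0571, 0.0276]
eef_rot: [179.9, 0.1, -2.5]
force: [5.0, 0.7, 5.4]
finger_gap: 0.0117
```

Run:
```python
from h import *
for i in range(2): robot.capture('wrist'); rig()
```

```text
shoulder x mm -30.37  comb y mm 2.12  Fx 5.29 Fy -0.16 Fz 5.16 rot [ 1.7994e+02  1.5000e-01 -2.4900e+00] z 0.0276 t 13.15
shoulder x mm -30.38  comb y mm 2.11  Fx 3.86 Fy 0.69 Fz 5.82 rot [ 1.7994e+02  1.6000e-01 -2.4900e+00] z 0.0276 t 13.2
```

step_arm(moves=[0,0,-0.05,0,0.5,0.3,0,-0.05,0,0.5,0.6,-0.02,-0.05,0,0.5,0.85,-0.04,-0.05,0,0.5,0.85,-0.04,-0.05,0,0.5])

```text
time: 13.82
eef_pos: [0.539, 0.0572, 0.0281]
eef_rot: [179.9, 1.3, -2.4]
force: [-11.4, -3.5, 19.0]
finger_gap: 0.0118
```

Run:
```python
from h import *
for i in range(3): robot.capture('wrist'); rig()
```

```text
shoulder x mm -31.68  comb y mm 2.13  Fx -10.32 Fy -4.09 Fz 17.91 rot [179.9    1.27  -2.41] z 0.0281 t 13.875
shoulder x mm -31.70  comb y mm 2.09  Fx -10.33 Fy -3.11 Fz 19.32 rot [179.9    1.27  -2.41] z 0.0281 t 13.925
shoulder x mm -31.70  comb y mm 2.12  Fx -9.70 Fy -2.51 Fz 19.34 rot [179.9    1.26  -2.41] z 0.0281 t 13.975
```

step_arm(moves=[-0.3,0,0,0,0.5,-0.3,0,-0.1,0,0.5])

```text
time: 14.22
eef_pos: [0.5337, 0.0574, 0.0285]
eef_rot: [179.9, 1.5, -2.4]
force: [0.8, 0.1, -1.8]
finger_gap: 0.0118
```

Run:
```python
from h import *
for i in range(4): robot.capture('wrist'); rig()
print(robot.sense()['joint_pos'].round(2))
```

```text
shoulder x mm -37.04  comb y mm 2.13  Fx -1.02 Fy -0.90 Fz 3.30 rot [179.9    1.56  -2.41] z 0.0285 t 14.275
shoulder x mm -37.00  comb y mm 2.11  Fx -0.66 Fy -1.24 Fz 3.44 rot [179.9    1.56  -2.4 ] z 0.0284 t 14.325
shoulder x mm -37.01  comb y mm 2.11  Fx -2.15 Fy -0.16 Fz 3.60 rot [179.9    1.57  -2.39] z 0.0285 t 14.375
shoulder x mm -36.96  comb y mm 2.11  Fx -1.89 Fy -0.56 Fz 3.89 rot [179.89   1.56  -2.4 ] z 0.0285 t 14.425
[ -5.67  38.4  100.84  -0.29  42.31  -3.06]
```

step_arm(moves=[0,0,-5,0,0.5,0,0,-10,0,0.5])

```text
time: 14.68
eef_pos: [0.5345, 0.0578, 0.1277]
eef_rot: [179.9, 1.9, -2.4]
force: [1.2, 0.6, -2.1]
finger_gap: 0.012
```

Run:
```python
from h import *
rig()
```

```text
shoulder x mm -36.25  comb y mm 2.57  Fx 1.17 Fy 0.69 Fz -2.13 rot [179.93   1.91  -2.4 ] z 0.1277 t 14.675
```

Run:
```python
from h import *
for i in range(5): robot.capture('wrist'); rig()
```

```text
shoulder x mm -31.25  comb y mm 2.62  Fx 2.05 Fy 0.07 Fz 1.94 rot [179.89   1.14  -2.37] z 0.1345 t 14.725
shoulder x mm -30.82  comb y mm 2.49  Fx 1.33 Fy 0.47 Fz -1.85 rot [179.88   1.06  -2.38] z 0.1324 t 14.775
shoulder x mm -32.90  comb y mm 2.48  Fx 0.15 Fy -0.18 Fz -2.60 rot [179.89   1.33  -2.38] z 0.1301 t 14.825
shoulder x mm -34.73  comb y mm 2.50  Fx -0.95 Fy -0.94 Fz -2.47 rot [179.9    1.59  -2.39] z 0.1284 t 14.875
shoulder x mm -35.83  comb y mm 2.52  Fx -0.11 Fy 0.35 Fz -2.82 rot [179.91   1.75  -2.39] z 0.1273 t 14.925
```

step_arm(moves=[0,0,-6,0,0.5,0,0,-12,0,0.5])

```text
time: 15.18
eef_pos: [0.5362, 0.058, 0.245]
eef_rot: [179.9, 2.3, -2.4]
force: [1.6, -0.5, -2.9]
finger_gap: 0.0118
```

Run:
```python
from h import *
rig()
for i in range(2): robot.capture('wrist'); rig()
```

```text
shoulder x mm -34.52  comb y mm 2.82  Fx 1.57 Fy -0.47 Fz -2.92 rot [179.94   2.25  -2.39] z 0.245 t 15.175
shoulder x mm -28.66  comb y mm 2.79  Fx 2.37 Fy 0.29 Fz 4.07 rot [179.89   1.23  -2.37] z 0.2542 t 15.225
shoulder x mm -28.39  comb y mm 2.69  Fx 0.81 Fy -0.59 Fz -1.85 rot [179.89   1.18  -2.38] z 0.2515 t 15.275
```

step_arm(moves=[0,0,6,0,0.5,0,0,12,0,0.5])

```text
time: 15.52
eef_pos: [0.5388, 0.0576, 0.1289]
eef_rot: [179.9, 1.2, -2.4]
force: [1.1, -0.1, -3.3]
finger_gap: 0.012
```

step_arm(moves=[0,0,-6,0,0.5,0,0,-12,0,0.5])

```text
time: 15.78
eef_pos: [0.5382, 0.058, 0.2412]
eef_rot: [180.0, 2.3, -2.4]
force: [1.4, -0.5, -0.8]
finger_gap: 0.0115
```

Run:
```python
from h import *
rig()
for i in range(2): robot.capture('wrist'); rig()
```

```text
shoulder x mm -32.53  comb y mm 2.87  Fx 1.47 Fy -0.47 Fz -0.80 rot [179.96   2.3   -2.39] z 0.2412 t 15.775
shoulder x mm -26.08  comb y mm 2.82  Fx 2.46 Fy -0.15 Fz 3.68 rot [179.9    1.05  -2.37] z 0.2525 t 15.825
shoulder x mm -25.65  comb y mm 2.77  Fx 0.51 Fy 0.19 Fz -1.67 rot [179.89   0.86  -2.37] z 0.2511 t 15.875
```

step_arm(moves=[0,0,-6,0,0.5,0,0,-12,0,0.5])

```text
time: 16.12
eef_pos: [0.5452, 0.0579, 0.3684]
eef_rot: [179.9, 1.3, -2.4]
force: [1.3, -0.6, -2.0]
finger_gap: 0.012
```

Run:
```python
from h import *
rig()
for i in range(2): robot.capture('wrist'); rig()
```

```text
shoulder x mm -25.54  comb y mm 3.05  Fx 1.29 Fy -0.59 Fz -1.97 rot [179.92   1.32  -2.38] z 0.3684 t 16.125
shoulder x mm -20.90  comb y mm 2.98  Fx 2.50 Fy -0.12 Fz 4.47 rot [179.87   0.28  -2.36] z 0.3783 t 16.175
shoulder x mm -20.84  comb y mm 2.99  Fx 0.59 Fy -0.17 Fz -1.98 rot [179.87   0.27  -2.36] z 0.3754 t 16.225
```

step_arm(moves=[0,0,5,0,0.5,0,0,10,0,0.5,0,0,15,0,0.5,0,0,18,0,0.5,0,0,18,0,0.5])

```text
time: 16.85
eef_pos: [0.544, 0.0576, 0.1899]
eef_rot: [179.9, 1.0, -2.4]
force: [-0.1, 0.2, -0.5]
finger_gap: 0.0117
```

Run:
```python
from h import *
for i in range(6): robot.capture('wrist')
rig()
```

```text
shoulder x mm -20.76  comb y mm 2.54  Fx 0.01 Fy -0.32 Fz -1.94 rot [ 1.7986e+02  1.1000e-01 -2.3600e+00] z 0.1967 t 17.15
```

step_arm(moves=[0,0,-6,0,0.5,0,0,-12,0,0.5])

```text
time: 17.4
eef_pos: [0.5501, 0.0574, 0.3188]
eef_rot: [179.9, 0.1, -2.4]
force: [2.6, -1.1, -2.0]
finger_gap: 0.0117
```

Run:
```python
from h import *
rig()
for i in range(2): robot.capture('wrist'); rig()
print(toolmove((.5425,.0573,.12),-2.5))
```

```text
shoulder x mm -20.60  comb y mm 2.85  Fx 2.68 Fy -0.96 Fz -2.00 rot [ 1.7986e+02  7.0000e-02 -2.3600e+00] z 0.3188 t 17.4
shoulder x mm -15.54  comb y mm 2.84  Fx 2.20 Fy 0.44 Fz 4.15 rot [179.8   -0.98  -2.34] z 0.3288 t 17.45
shoulder x mm -15.32  comb y mm 2.79  Fx -0.07 Fy -0.23 Fz -1.96 rot [179.8   -1.    -2.34] z 0.3259 t 17.5
(array([-1.646, -0.033, 20.563]), np.float64(0.16), 'cur yaw -2.34')
```

Run:
```python
from h import *
robot.capture('wrist'); rig()
print(toolmove((.545,.0573,.05),-2.5))
```

```text
shoulder x mm -17.72  comb y mm 2.81  Fx -0.23 Fy -0.13 Fz -2.89 rot [179.82  -0.57  -2.35] z 0.322 t 17.55
(array([-1.068, -0.054, 27.19 ]), np.float64(0.15), 'cur yaw -2.35')
```

step_arm(moves=[-0.2,0,5,0.15,0.5,-0.5,0,10,0.15,0.5,-0.7,0,15,0.15,0.5,-0.8,-0.05,20,0.15,0.5,-0.8,-0.05,20,0.15,0.5])

```text
time: 18.18
eef_pos: [0.5418, 0.0578, 0.1176]
eef_rot: [179.9, 0.2, -2.5]
force: [-0.0, 0.2, -2.0]
finger_gap: 0.0119
```

Run:
```python
from h import *
for i in range(8): robot.capture('wrist')
rig()
print(toolmove((.545,.0573,.036),-2.5))
```

```text
shoulder x mm -22.62  comb y mm 2.66  Fx -1.10 Fy 0.17 Fz -2.38 rot [179.81  -0.77  -2.49] z 0.1237 t 18.575
(array([-0.426, -0.011,  8.762]), np.float64(0.01), 'cur yaw -2.49')
```

step_arm(moves=[-0.2,0,3,0,0.5,-0.3,0,6,0,0.5,-0.3,0,8,0,0.5,-0.3,0,8.8,0,0.5,-0.3,0,8.8,0,0.5])

```text
time: 19.2
eef_pos: [0.5466, 0.0571, 0.0359]
eef_rot: [179.8, -0.8, -2.5]
force: [-0.5, -0.3, -2.5]
finger_gap: 0.0119
```

Run:
```python
from h import *
for i in range(8): robot.capture('wrist')
rig()
c=snap('wrist','w12')
M=c['mount']; f=200/np.tan(np.radians(c['fov_y'])/2)
im=c['image'][:,:,::-1]
im=np.clip((im.astype(float)-30)*1.6,0,255).astype(np.uint8)
cv2.imwrite('pics/c15.png',cv2.resize(im[120:240,260:460],(800,480),interpolation=cv2.INTER_CUBIC))
```

```text
shoulder x mm -24.13  comb y mm 2.36  Fx 0.44 Fy 0.55 Fz -2.22 rot [179.81  -0.82  -2.49] z 0.0361 t 19.6
```

View pics/c15.png

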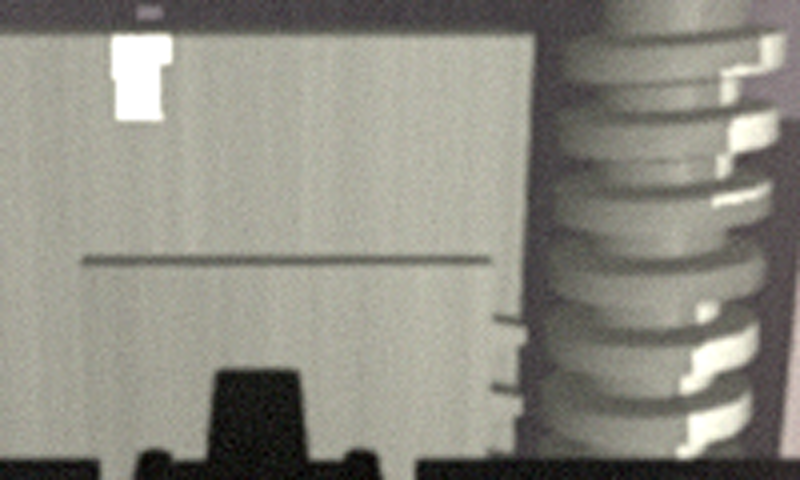

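step_arm(moves=[0,-0.02,0.4,0,0.5,0,-0.03,0.7,0,0.5,0,-0.03,0.76,0,0.5])

```text
time: 20.02
eef_pos: [0.5462, 0.0574, 0.028]
eef_rot: [179.8, -0.7, -2.5]
force: [-0.4, -0.7, -2.1]
finger_gap: 0.0115
```

Run:
```python
from h import *
for i in range(6): robot.capture('wrist')
rig()
```

```text
shoulder x mm -24.02  comb y mm 2.63  Fx 0.64 Fy -0.15 Fz -0.99 rot [179.81  -0.82  -2.49] z 0.0284 t 20.325
```

step_arm(moves=[0.1,0,0,0,0.5,0.2,0,0,0,0.5,0.3,0,0,0,0.5,0.35,0,0,0,0.5])

```text
time: 20.82
eef_pos: [0.5503, 0.0572, 0.0285]
eef_rot: [179.8, -0.8, -2.5]
force: [0.3, -0.5, -2.7]
finger_gap: 0.012
```

Run:
```python
from h import *
for i in range(4): robot.capture('wrist')
rig()
```

```text
shoulder x mm -20.57  comb y mm 2.65  Fx -0.14 Fy -0.45 Fz -2.41 rot [179.81  -0.81  -2.49] z 0.0285 t 21.025
```

step_arm(moves=[0.1,0,0,0,0.5,0.15,0,0,0,0.5,0.2,0,0,0,0.5,0.25,0,0,0,0.5])

```text
time: 21.52
eef_pos: [0.5527, 0.0571, 0.0285]
eef_rot: [179.8, -0.8, -2.5]
force: [0.2, 0.4, -2.1]
finger_gap: 0.0117
```

Run:
```python
from h import *
for i in range(4): robot.capture('wrist')
rig()
```

```text
shoulder x mm -18.10  comb y mm 2.64  Fx 0.46 Fy -0.02 Fz -1.46 rot [179.81  -0.81  -2.49] z 0.0285 t 21.725
```

step_arm(moves=[0.05,0,0,0,0.5,0.1,0,0,0,0.5,0.15,0,0,0,0.5,0.2,0,0,0,0.5])

```text
time: 22.22
eef_pos: [0.5547, 0.057, 0.0285]
eef_rot: [179.8, -0.8, -2.5]
force: [-0.7, -0.5, -1.5]
finger_gap: 0.0118
```

Run:
```python
from h import *
for i in range(4): robot.capture('wrist')
rig()
```

```text
shoulder x mm -16.12  comb y mm 2.63  Fx -0.21 Fy -0.87 Fz -1.96 rot [179.81  -0.8   -2.49] z 0.0285 t 22.425
```

step_arm(moves=[0.05,0,0.02,0,0.5,0.1,0,0.04,0,0.5,0.15,0,0.04,0,0.5,0.2,0,0.04,0,0.5])

```text
time: 22.92
eef_pos: [0.5561, 0.0571, 0.028]
eef_rot: [179.8, -0.7, -2.5]
force: [-1.1, 1.0, -1.4]
finger_gap: 0.0119
```

Run:
```python
from h import *
for i in range(4): robot.capture('wrist'); rig()
```

```text
shoulder x mm -14.55  comb y mm 2.79  Fx -0.30 Fy 0.43 Fz -2.10 rot [179.82  -0.75  -2.49] z 0.028 t 22.975
shoulder x mm -14.52  comb y mm 2.81  Fx -1.35 Fy 0.50 Fz -1.71 rot [179.82  -0.75  -2.49] z 0.028 t 23.025
shoulder x mm -14.54  comb y mm 2.78  Fx -0.96 Fy 1.42 Fz -2.26 rot [179.82  -0.76  -2.49] z 0.028 t 23.075
shoulder x mm -14.54  comb y mm 2.78  Fx -0.37 Fy 0.10 Fz -2.78 rot [179.82  -0.76  -2.49] z 0.028 t 23.125
```

step_arm(moves=[0.1,0,0,0,0.5,0.2,0,0,0,0.5,0.2,0,0,0,0.5])

```text
time: 23.5
eef_pos: [0.5566, 0.0572, 0.0279]
eef_rot: [179.8, -0.6, -2.5]
force: [-5.1, 0.8, 0.4]
finger_gap: 0.0118
```

Run:
```python
from h import *
for i in range(3): robot.capture('wrist'); rig()
```

```text
shoulder x mm -14.08  comb y mm 2.93  Fx -4.64 Fy 0.98 Fz 0.82 rot [179.83  -0.58  -2.48] z 0.0279 t 23.55
shoulder x mm -14.07  comb y mm 2.92  Fx -6.43 Fy 1.29 Fz 1.00 rot [179.83  -0.59  -2.48] z 0.0279 t 23.6
shoulder x mm -14.07  comb y mm 2.91  Fx -5.84 Fy 0.60 Fz 1.50 rot [179.83  -0.59  -2.48] z 0.0279 t 23.65
```

step_arm(moves=[0.15,0,0,0,0.5,0.25,0,0,0,0.5,0.27,0,0,0,0.5,0.27,0,0,0,0.5,0.27,0,0,0,0.5])

```text
time: 24.28
eef_pos: [0.5567, 0.0573, 0.0278]
eef_rot: [179.8, -0.3, -2.5]
force: [-6.9, 0.5, 2.2]
finger_gap: 0.0118
```

Run:
```python
from h import *
for i in range(6): robot.capture('wrist'); rig()
```

```text
shoulder x mm -14.05  comb y mm 2.96  Fx -6.50 Fy -0.50 Fz 2.07 rot [179.83  -0.29  -2.47] z 0.0277 t 24.325
shoulder x mm -14.02  comb y mm 2.97  Fx -6.57 Fy 0.78 Fz 2.63 rot [179.83  -0.29  -2.47] z 0.0277 t 24.375
shoulder x mm -14.07  comb y mm 2.98  Fx -7.25 Fy 0.07 Fz 2.20 rot [179.83  -0.29  -2.47] z 0.0277 t 24.425
shoulder x mm -14.04  comb y mm 2.98  Fx -6.87 Fy 0.59 Fz 3.77 rot [179.83  -0.29  -2.47] z 0.0278 t 24.475
shoulder x mm -14.06  comb y mm 2.99  Fx -6.33 Fy 0.21 Fz 2.53 rot [179.83  -0.29  -2.47] z 0.0277 t 24.525
shoulder x mm -14.06  comb y mm 2.97  Fx -6.86 Fy 0.31 Fz 2.72 rot [179.83  -0.29  -2.47] z 0.0278 t 24.575
```

step_arm(moves=[0.28,0,0,0,0.5,0.36,0,0,0,0.5,0.4,0,0,0,0.5,0.4,0,0,0,0.5,0.4,0,0,0,0.5])

```text
time: 25.2
eef_pos: [0.5567, 0.0573, 0.0278]
eef_rot: [179.8, 0.2, -2.5]
force: [-9.0, 0.1, 6.5]
finger_gap: 0.0114
```

Run:
```python
from h import *
for i in range(12): robot.capture('wrist'); rig() if i%3==0 else 0
c=snap('wrist','w13'); im=c['image'][:,:,::-1]
im=np.clip((im.astype(float)-30)*1.6,0,255).astype(np.uint8)
cv2.imwrite('pics/c16.png',cv2.resize(im[120:240,300:460],(800,600),interpolation=cv2.INTER_CUBIC))
c=snap('side','s5')
cv2.imwrite('pics/s5c.png',cv2.resize(c['image'][170:260,260:370,::-1],(733,600),interpolation=cv2.INTER_CUBIC))
```

```text
shoulder x mm -14.08  comb y mm 2.97  Fx -7.87 Fy 0.35 Fz 5.89 rot [ 1.7982e+02  1.6000e-01 -2.4500e+00] z 0.0278 t 25.25
shoulder x mm -14.06  comb y mm 2.95  Fx -9.25 Fy -0.01 Fz 6.08 rot [ 1.7982e+02  1.6000e-01 -2.4500e+00] z 0.0278 t 25.4
shoulder x mm -14.07  comb y mm 2.96  Fx -9.05 Fy 0.30 Fz 5.35 rot [ 1.7982e+02  1.6000e-01 -2.4500e+00] z 0.0278 t 25.55
shoulder x mm -14.08  comb y mm 2.98  Fx -9.82 Fy 0.14 Fz 6.50 rot [ 1.7982e+02  1.6000e-01 -2.4500e+00] z 0.0278 t 25.7
```

View pics/c16.png

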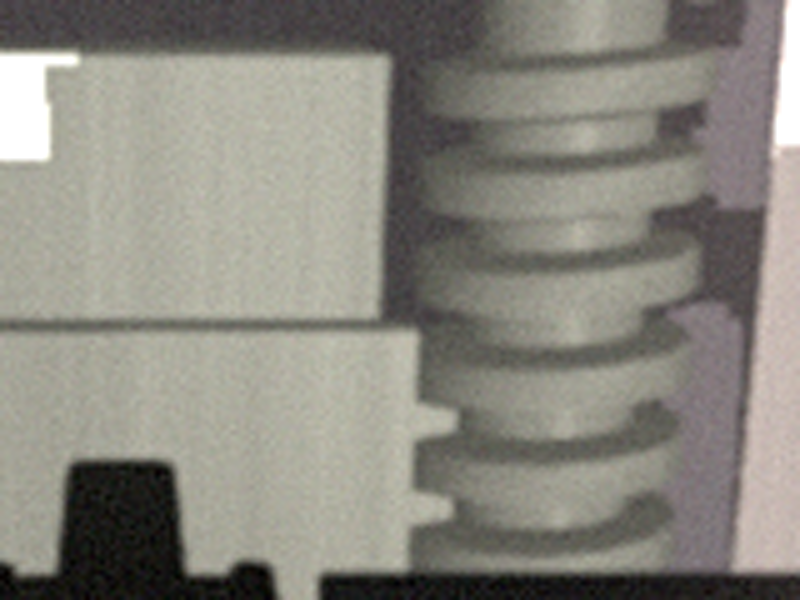

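View pics/s5c.png

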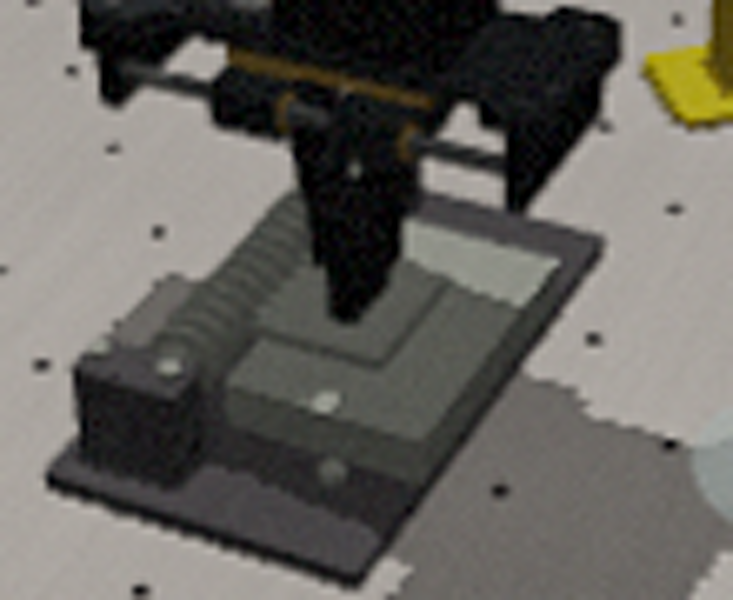

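step_arm(moves=[0,0,0,0,0.5,0,0,0,0,0.5])

```text
time: 26.15
eef_pos: [0.5565, 0.0573, 0.0278]
eef_rot: [179.8, 0.2, -2.5]
force: [-4.1, 0.3, -0.0]
finger_gap: 0.0119
```

Run:
```python
from h import *
for i in range(3): robot.capture('wrist'); rig()
```

```text
shoulder x mm -14.19  comb y mm 2.95  Fx -4.66 Fy 0.54 Fz 0.40 rot [179.82   0.18  -2.45] z 0.0278 t 26.2
shoulder x mm -14.20  comb y mm 2.94  Fx -3.59 Fy -0.34 Fz 0.78 rot [179.82   0.18  -2.45] z 0.0278 t 26.25
shoulder x mm -14.20  comb y mm 2.94  Fx -4.05 Fy 0.66 Fz 1.29 rot [179.82   0.19  -2.45] z 0.0278 t 26.3
```

step_arm(moves=[0,0,0,0,1.3,0,0,0,0,1.6,0,0,0,0,2.2,0,0,0,0,3,0,0,0,0,3])

```text
time: 26.92
eef_pos: [0.5575, 0.0571, 0.028]
eef_rot: [179.8, 0.1, -2.5]
force: [-0.3, 0.4, -0.2]
finger_gap: 0.0287
```

Run:
```python
from h import *
settle(3)
c=snap('wrist','w14'); im=c['image'][:,:,::-1]
im=np.clip((im.astype(float)-30)*1.6,0,255).astype(np.uint8)
cv2.imwrite('pics/c17.png',cv2.resize(im[120:330,260:460],(571,600),interpolation=cv2.INTER_CUBIC))
```

```text
t 27.075 pos [0.55682 0.05721 0.02787] rot [ 1.7982e+02  1.5000e-01 -2.4500e+00] gap 0.02966 F [-0.27 -0.02  0.37] M [ 0.022 -0.083 -0.018]
```

View pics/c17.png

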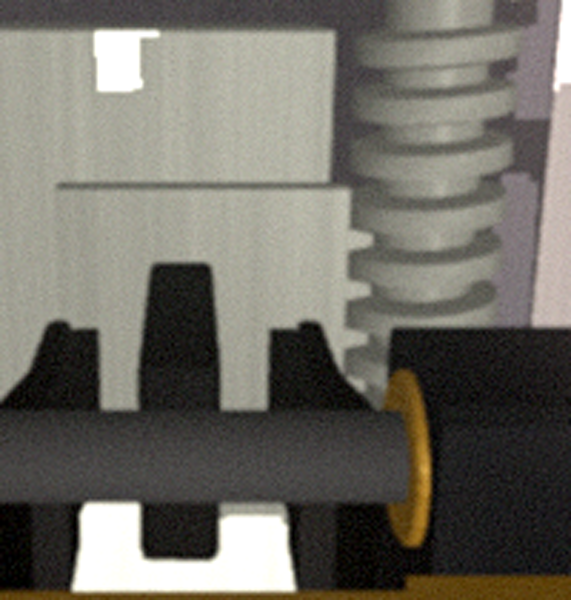

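Released, with the tab standing clear between the fingers and the shoulder still on the crests. Next I'll go straight up and look again.

step_arm(moves=[0,0,-2,0,3,0,0,-5,0,3,0,0,-9,0,3,0,0,-13,0,3,0,0,-13,0,3])

```text
time: 27.75
eef_pos: [0.5598, 0.0575, 0.1612]
eef_rot: [179.8, -0.3, -2.4]
force: [0.8, -0.9, 0.2]
finger_gap: 0.0298
```

Run:
```python
from h import *
settle(4); print(toolmove((.555,-.03,.16)))
```

```text
t 27.95 pos [0.55583 0.05771 0.15648] rot [179.83   0.33  -2.45] gap 0.02989 F [-0.24  0.78 -0.1 ] M [-0.021 -0.084  0.079]
(array([ 0.29 ,  8.768, -0.327]), None, 'cur yaw -2.45')
```

step_arm(moves=[0.3,3,0,0,3,0.3,6,0,0,3,0.3,8.8,0,0,3,0.3,8.8,0,0,3])

```text
time: 28.45
eef_pos: [0.5542, -0.0318, 0.1551]
eef_rot: [179.9, 0.5, -2.6]
force: [0.1, -0.4, 0.2]
finger_gap: 0.03
```

Run:
```python
from h import *
settle(6)
c=snap('wrist','w15'); im=c['image'][:,:,::-1]
cv2.imwrite('pics/c18.png',cv2.resize(im[0:180,260:460],(667,600),interpolation=cv2.INTER_CUBIC))
c=snap('side','s6')
```

```text
t 28.75 pos [ 0.55481 -0.02935  0.15642] rot [179.85   0.37  -2.38] gap 0.02993 F [-0.3   0.31  0.45] M [ 0.007 -0.051 -0.003]
```

View pics/c18.png

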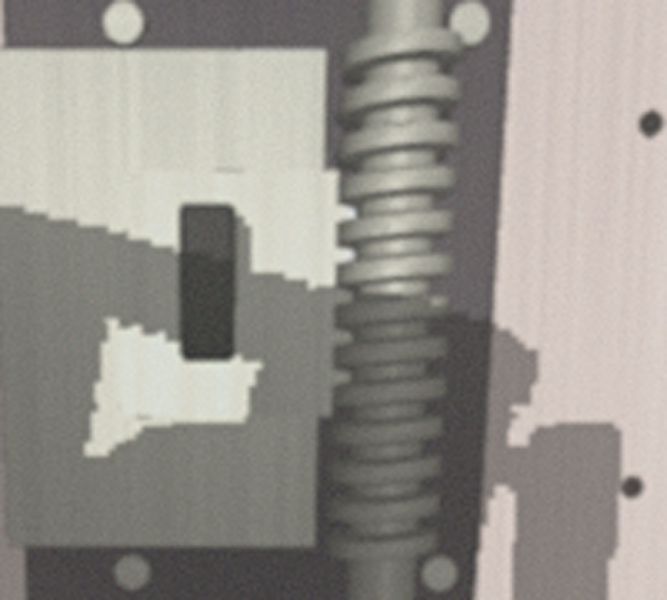

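View pics/s6.png

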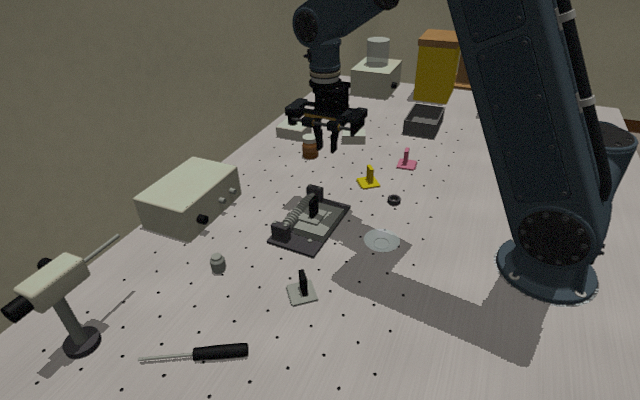

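Run:
```python
from h import *
print(robot.finish_job())
```

```text
the job is handed in; nothing more can be done
None
```

I seated the coarse comb in the thread near the middle of the screw, pressed it home, released it, and handed the job in at about 29 s.

- **Choice of comb:** I picked the steel comb with 5 teeth about 10 mm apart. The pink and yellow look-alikes and the other steel comb were left alone. I never looked closely at that other comb, because the tooth count already settled the choice.
- **Seating:** The teeth went into the grooves on the first try and stopped firmly at the shoulder. The stop came about 1 mm past where the cameras put the crest line, which is within my error.
- **Pressing:** I held about 9 N for around a second. At that point the tool was tilted 0.2° and matched my estimate of the screw's angle to within 0.1°.
- **Last checks:** After release and retreat, the wrist picture shows all five teeth in the grooves. The shoulder runs along the crests, parallel to the ledge edge to within about 0.7°. The side view shows nothing else visibly moved.

Two things did not go as expected:

- **Fingertips:** They were about 40 mm higher than the stated tool geometry. My first test close missed above the tab, so I lowered the gripper by eye.
- **First slides:** The comb stuck on the ledge by friction, with up to about 22 N of total contact on the ledge. It was not touching the screw then. I lifted it, corrected the tilt, and slid it in just clear of the ledge.

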